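# Pack the paint tubes into the carrying case

## Robot

A 6-joint arm with a two-finger parallel gripper is mounted at the origin on the work surface; the furniture and walls round the work are solid. World frame = base frame: x ahead of the robot, y to its left, z up, the work surface at z = 0. Lengths are in m, angles in rad, forces in N, time in s.
With the tool pointing down it reaches from about 0.3 to 0.875 m from the base axis. Payload 4.2 kg.
Tool frame: the origin (TCP) lies midway between the tips of the shut fingers; the grasp point (between the pads) lies 19 mm behind it (r.grasp_offset is the z of the grasp point in the tool frame, in m); z points along the fingers, x is the direction in which the jaws open and shut, and the axes are right-handed (so a half turn about z gives the same grasp; the last joint's range is limited). The gripper opens to 85 mm and grips with 20 to 120 N. Pads are 22 mm wide; open, the fingers measure 114 mm over their backs; the gripper's body (76 mm by 85 mm) begins 54 mm behind the grasp point. The pads swing forward as they close: fully open they stand 13 mm farther back than shut.
Start: joints at [1.288, 0.32, 1.565, -0, 1.257, -0.02], TCP at [0.149, 0.555, 0.231] pointing down, gripper open.
Joint ranges: [-3.11, 3.11], [-0.84, 2.01], [0.21, 2.61], [-1.34, 4.49], [0.05, 2.63], [-2.56, 2.56]. Speed limits (rad/s): [2.57, 2.57, 3.14, 3.14, 3.14, 3.14].

## Interface

Orientations are given as a 3x3 rotation matrix whose columns are the frame's x, y, z axes.
In Python, from rig import r, imaging, spotter gives the robot as it stands.
- The arm moves only by the tool apply_moves, never from a script. Its arguments are lists of equal length, an entry for each row: "slide": the shift along the tool's x, y, z in cm, a list of three; "delta_rot": the turn, a rotation vector about the tool's x, y, z in rad, a list of three; "grip": the opening, from 0 (shut) to 1 (fully open). In form: {"slide": [[x, y, z], ...], "delta_rot": [[rx, ry, rz], ...], "grip": [grip, ...]}. A call has 1 to 8 rows; each row is the pose to reach, as a shift and turn from the pose commanded when the call began, along the tool's axes at that moment; what a row does not reach only later rows make up. A row lasts 1/8 s, in which the tool goes at most 62.5 mm and 10.7 degrees, less where a joint would pass 70% of its speed; a pose out of reach is approached as far as the arm can. A call with a gripper value outside its range is refused whole. The fingers move at their own pace and stop on an object; "grip_force" is the grip in N (left out, the last holds). Time passes only in rows, so rows that repeat a pose let the fingers close. It gives the time, the measured TCP pose, the force and the opening at its end, in the units of the state.
- r.read_state(): the state, without advancing time (a new reading comes with each control period).
- imaging.capture(name): name is "scene" or "side" or "wrist"; returns a dict with "frame" (400x640x3 uint8, red, green, blue), "camera_matrix" (3x3 intrinsics, pixels), "k1" (the pictures are not rectified: a ray, as slopes to the right and down, at radius r is drawn at 1 + k1 r^2 times it, then the intrinsics apply), "rvec" (rotation vector, rad) and "tvec" (3), from world to camera coordinates, as OpenCV has them; the wrist camera has in their place "tool_from_camera" (4x4, takes a point from camera to tool coordinates, whose origin is the TCP and whose axes are the tool frame's). Camera axes: x right, y down, z forward; pixel columns grow to the right and rows downward; lengths in m; the calibration is good to about 2 mm. A picture is of the moment at which its call begins: read the wrist's pose just before it. There is no depth.
- r.sign_off(): hands the job in, once; it reports no verdict.
Trained networks look in a picture, given as the dict that the camera call returned (one of the last four; its "shot" number tells which), for a name from the list of things; names that differ only in an ending like _2 or _b are one class to them, and where a whole thing is asked for, a point or a joint stands for the part that bears it (a point fixed in the world has none). Each returns a list of dicts, best first, with "confidence" (0 to 1); they miss things now and then, are a little off and sometimes report something else, mostly with a low value. They report only what shows in the picture. A call takes as long as a camera call. They do not tell look-alikes from the thing itself.
- spotter.regions_of(name, picture): "region" (400x640 bool, what is visible of it).
- spotter.tip_of(name, picture): "xyz" ([x, y, z] in m, in world coordinates, good to about 4 mm: a listed point, or the origin of a listed thing).
The state is a dict: "time": time; "joints": joint angles; "joint_vel": joint speeds; "tau": joint torques, N m; "position": TCP position; "tool_rot": TCP orientation; "force": force on the tool from outside, world axes, zero at the start; "moment": the same for the moment, N m; "finger_gap": opening from 0.0 (shut) to 1.0 (fully open).
Only numpy, scipy, OpenCV 4.12 (cv2) and the standard library are available. Lean on these libraries where they do the work, as an engineer would, in place of code of your own. Each camera call takes 0.05 s, during which the arm holds its last target.

## Task

Get the paint case ready to carry: first take the small black and white carton out of it and set it down on the desk beside the case, and turn the black knob until the pointer of the divider stands at the red mark (not the blue one). Then lay all the single paint tubes that lie in a row on the desk just to the left of the case (not the heaps of stuck tubes farther to the left) into the large compartment, on the left of the divider, and only after that lower the lid gently until it is fully closed, with the pointer still at the red mark. Leave the jar and the vase alone.

Things in the scene. Friction and masses are not known exactly. Their poses are not given: they have to be found in the camera images.
- case: Wooden case, fixed to the desk. Origin: on the desk under the tray's centre; x to the hinge (away from the robot), y left, z up. Tray outside 182 (x) x 277 (y) mm, walls and floor 6 mm, rim 65 mm high: inside x -85..85, y -132..132, floor z 6. At its right end a solid deck, y -138..-213, 55 mm high, carries the knob. In front, x -91..-119, a white scale ledge, top z 44
- knob (a joint): Black knob on the deck, axis vertical: a bar 44 mm long, 14 wide, 24 high on a disc 48 mm across. Angle in rad, counterclockwise from above positive, stops at -4.2 and 4.2. One rad moves divider and pointer 10 mm, counterclockwise towards the case's +y. At 0 the bar lies along the case's x. Friction 0.08 N m: it stays where it is left
- knob_grip (a point): On the knob's axis, at the middle of the bar's height, 78 mm over the desk; turns with the knob, x along the bar
- pointer (a point): Tip of the black pointer, 50 mm over the desk, that moves along the ledge (the case's y) with the divider: an aluminium plate 6 mm thick, top at z 52 mm, standing across the tray in line with the pointer. The large compartment lies on its left (+y), 180 to 256 mm wide once set. Axes as the case
- red_mark (a point): Tip of the red clip fixed on the scale ledge (a red bar 3 mm wide, pointing to the case); the pointer is set when it stands at the same y of the case, good to 3 mm. Axes as the case
- blue_mark (a point): Tip of the blue clip on the same ledge: not the one to use
- lid (a joint): Wooden lid, 186 mm from hinge to free edge, 281 mm wide, 8 mm thick, 0.2 kg. 0 = closed on the rim, 1.57 = upright, 1.9 = leaning back at its stop; starts at 1.65 to 1.85 rad. Stiff hinge (0.3 N m): it stays where it is left and must be pushed all the way down, slower than 2.5 rad/s
- lid_edge (a point): Middle of the lid's free edge, half-way through its thickness; moves with the lid
- lid_hinge (a point): Middle of the lid's hinge line, 94 mm behind the case's origin, 66 mm over the desk, parallel to the case's y axis
- tube_0_mid (a point): Squeezed metal paint tube, grey-blue and turquoise with a turquoise cap, 34 wide, 146 long, 22 high (mm), lying flat on the desk; one of up to four, None if absent from this run. The point is its centre, half-way up; the tube's own y axis runs along its length, x across the flat. Weighs 45 g; pinch it across its width
- tube_1_mid (a point): Squeezed metal paint tube, orange with a dark cap, 34 wide, 134 long, 22 high (mm), lying flat on the desk; one of up to four, None if absent from this run. The point is its centre, half-way up; the tube's own y axis runs along its length, x across the flat. Weighs 45 g; pinch it across its width
- tube_2_mid (a point): Squeezed metal paint tube, white and red with a pale cap, 38 wide, 138 long, 25 high (mm), lying flat on the desk; one of up to four, None if absent from this run. The point is its centre, half-way up; the tube's own y axis runs along its length, x across the flat. Weighs 45 g; pinch it across its width
- tube_3_mid (a point): Squeezed metal paint tube, white and black with a pale cap, 35 wide, 124 long, 23 high (mm), lying flat on the desk; one of up to four, None if absent from this run. The point is its centre, half-way up; the tube's own y axis runs along its length, x across the flat. Weighs 45 g; pinch it across its width
- carton_mid (a point): Small black and white carton, 33 (its x) x 75 (its y) x 48 mm high, 50 g; stands on the floor of the case at the start. The point is its centre. In the end it must rest on the desk, upright or lying
- jar_mid (a point): Black jar, 55 mm across, 54 mm high, a bystander; the point is its centre
- vase_mid (a point): White vase lying on its side, 96 x 142 x 98 mm, a bystander; the point is its centre
There are look-alikes about, which are no part of the job. Leave any yellow look-alike of the part that bears tube_1_mid alone.

How it is judged:
On the way, in this order (a step that is already met when the one before it is completed fails the run):
1. the carton stands on the desk outside the case and the pointer is at the red mark (y of pointer in the frame of red_mark between -0.003 and 0.003 m and (x of carton_mid in the frame of case above 0.11 m or x of carton_mid in the frame of case below -0.12 m or y of carton_mid in the frame of case above 0.15 m or y of carton_mid in the frame of case below -0.22 m) and height (world z) of carton_mid between 0.005 and 0.045 m), for 0.2 s.
2. all the tubes lie in the large compartment, with the lid still open (x of tube_0_mid in the frame of case between -0.085 and 0.085 m and y of each of tube_0_mid, tube_1_mid, tube_2_mid, tube_3_mid in the frame of case below 0.132 m and y of each of tube_0_mid, tube_1_mid, tube_2_mid, tube_3_mid in the frame of pointer above 0.006 m and z of tube_0_mid in the frame of case between 0.005 and 0.06 m and x of tube_1_mid in the frame of case between -0.085 and 0.085 m and z of tube_1_mid in the frame of case between 0.005 and 0.06 m and x of tube_2_mid in the frame of case between -0.085 and 0.085 m and z of tube_2_mid in the frame of case between 0.005 and 0.06 m and x of tube_3_mid in the frame of case between -0.085 and 0.085 m and z of tube_3_mid in the frame of case between 0.005 and 0.06 m and value of joint lid above 0.5 rad), for 0.2 s.
3. the lid is closed (value of joint lid below 0.06 rad), for 0.2 s.
At the end, for the whole second after the job is handed in: The pointer is within 3 mm of the red mark (along the ledge), every tube present lies inside the tray on the left of the divider and below the rim, the carton lies on the desk outside the case, and the lid is closed to within 0.06 rad (all of step 1 and x of tube_0_mid in the frame of case between -0.085 and 0.085 m and y of each of tube_0_mid, tube_1_mid, tube_2_mid, tube_3_mid in the frame of case below 0.132 m and y of each of tube_0_mid, tube_1_mid, tube_2_mid, tube_3_mid in the frame of pointer above 0.006 m and z of tube_0_mid in the frame of case between 0.005 and 0.06 m and x of tube_1_mid in the frame of case between -0.085 and 0.085 m and z of tube_1_mid in the frame of case between 0.005 and 0.06 m and x of tube_2_mid in the frame of case between -0.085 and 0.085 m and z of tube_2_mid in the frame of case between 0.005 and 0.06 m and x of tube_3_mid in the frame of case between -0.085 and 0.085 m and z of tube_3_mid in the frame of case between 0.005 and 0.06 m and value of joint lid below 0.06 rad); the robot touches nothing.
It fails at once if the lid is slammed (closing faster than 2.5 rad/s) (velocity of joint lid below -2.5 rad/s).
It fails at once if the jar or the vase is shifted more than 4 cm (distance of any of jar_mid, vase_mid from where it was at the start of the episode above 0.04 m).
Of tube_0, tube_1, tube_2, tube_3 only 3 to 4 are there at a start; the rules pass over those that are not, and their reading is None.
At some moment in a run one of tube_0, tube_1, tube_2, tube_3 may be knocked a few centimetres aside while the robot is not near it.
Once in a run the grip may slacken for a moment while it holds something.
It also fails if it takes over 210 s, if anything falls off the work surface, if the arm or the gripper's body presses on something with over 40 N, if the wrist force passes 120 N, or if a joint passes its speed limit or range.

## Working session

There is one attempt and no reset: what is moved stays moved. The work goes in short steps, Python scripts to look and compute and a tool call to move; the robot and the scene stay as the last step left them, time stands still between calls to the robot, and variables do not carry over. Pictures are saved under pics/ and viewed, and the job is handed in when it is done.

Besides the shell and the picture viewer there is one more tool, called after ">>>" by a JSON object that holds its "op" and its "data", one argument or row to a line. apply_moves: Moves the arm, as the interface text tells. Its arguments: {"type":"object","properties":{"slide":{"type":"array","items":{"type":"array","items":{"type":"number"}}},"delta_rot":{"type":"array","items":{"type":"array","items":{"type":"number"}}},"grip":{"type":"array","items":{"type":"number"}},"grip_force":{"type":"number"}},"required":["slide","delta_rot","grip"]}

```bash
ls; mkdir -p pics; python3 - <<'E'
from rig import r, imaging, spotter
import cv2
s=r.read_state(); print(s['time'],s['position'],s['tool_rot'],s['finger_gap'],r.grasp_offset)
for n in("scene","side","wrist"):
    c=imaging.capture(n); cv2.imwrite(f"pics/{n}0.png",c["frame"][:,:,::-1])
    print(n,c["k1"],c["camera_matrix"],c.get("rvec"),c.get("tvec"),c.get("tool_from_camera"))
E
```

```text
pics
0.0 [0.14922673 0.55478768 0.23047936] [[ 2.59746197e-01  9.65676795e-01 -4.91465315e-04]
 [ 9.65675280e-01 -2.59746660e-01 -1.71078211e-03]
 [-1.77971905e-03 -3.02267601e-05 -9.99998416e-01]] 0.9998796390006728 -0.0187
scene -0.002804440027645354 [[406.94742739   0.         312.84075908]
 [  0.         406.94742739 201.26158757]
 [  0.           0.           1.        ]] [ 2.11501729 -0.95723359  0.4399703 ] [-0.24988534  0.28615923  1.28765522] None
side -0.016963177265072703 [[511.7488254    0.         323.29106164]
 [  0.         511.7488254  205.43848754]
 [  0.           0.           1.        ]] [ 0.19518862 -2.55089161  1.66272719] [0.42535954 0.0928197  1.9744791 ] None
wrist 0.004512177165666586 [[333.06661701   0.         315.27767483]
 [  0.         333.06661701 201.18887279]
 [  0.           0.           1.        ]] None None [[ 9.99999771e-01  2.78436147e-04 -6.16337348e-04 -4.01774073e-04]
 [-9.88829311e-05  9.61721099e-01  2.74030140e-01 -6.97489187e-02]
 [ 6.69044528e-04 -2.74030016e-01  9.61720907e-01 -1.41155129e-01]
 [ 0.00000000e+00  0.00000000e+00  0.00000000e+00  1.00000000e+00]]
```

View pics/scene0.png

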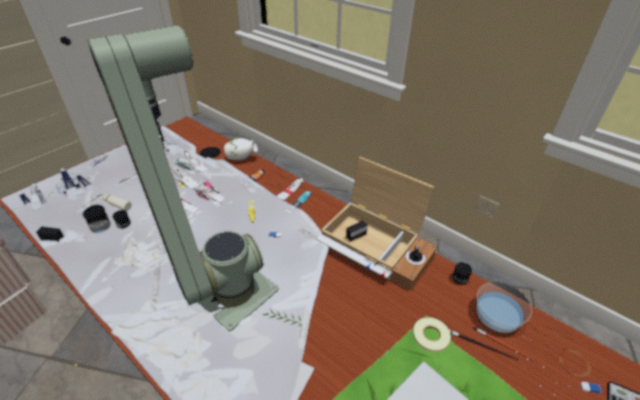

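View pics/side0.png

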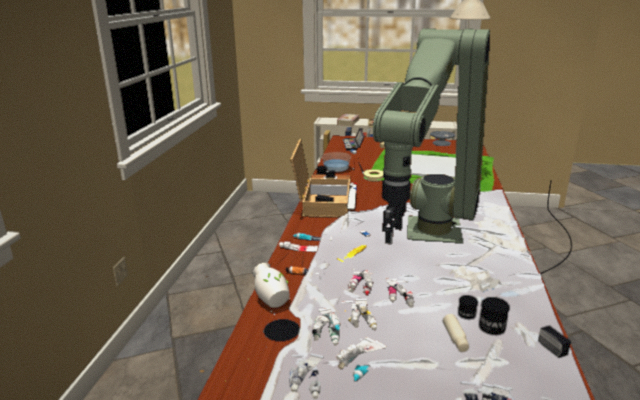

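View pics/wrist0.png

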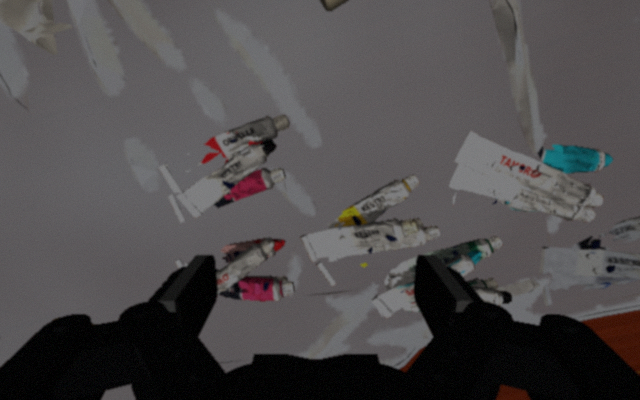

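```bash
cat > h.py <<'E'
import numpy as np, cv2
from rig import r, imaging, spotter
def cam(n):
    s=r.read_state(); c=imaging.capture(n)
    if n=="wrist":
        T=np.eye(4); T[:3,:3]=s['tool_rot']; T[:3,3]=s['position']; M=T@c['tool_from_camera']
        c['R']=M[:3,:3]; c['o']=M[:3,3]
    else:
        R=cv2.Rodrigues(np.array(c['rvec'],float))[0].T; c['R']=R; c['o']=-R@np.array(c['tvec']).ravel()
    return c
def ray(c,u,v):
    K=c['camera_matrix']; d=np.array([(u-K[0,2])/K[0,0],(v-K[1,2])/K[1,1]]); p=d.copy()
    for _ in range(10): p=d/(1+c['k1']*(p@p))
    return c['o'], c['R']@np.array([p[0],p[1],1])
def atz(c,u,v,z):
    o,d=ray(c,u,v); return o+d*(z-o[2])/d[2]
def proj(c,P):
    q=c['R'].T@(np.array(P,float)-c['o']); p=q[:2]/q[2]; p=p*(1+c['k1']*(p@p)); K=c['camera_matrix']
    return p*[K[0,0],K[1,1]]+[K[0,2],K[1,2]]
def save(c,name,box=None,f=1):
    im=c['frame'][:,:,::-1]
    if box: x0,y0,x1,y1=box; im=im[y0:y1,x0:x1]
    if f!=1: im=cv2.resize(im,None,fx=f,fy=f,interpolation=cv2.INTER_CUBIC)
    cv2.imwrite(f"pics/{name}.png",im)
E
python3 - <<'E'
from h import *
for n in("scene","side"):
    c=cam(n)
    for k in ["case","knob_grip","pointer","red_mark","blue_mark","lid_edge","lid_hinge","tube_0_mid","tube_1_mid","tube_2_mid","tube_3_mid","carton_mid","jar_mid","vase_mid"]:
        for d in spotter.tip_of(k,c)[:4]:
            print(n,k,round(d['confidence'],2),np.round(d['xyz'],3),np.round(proj(c,d['xyz'])))
E
```

```text
scene case 0.78 [ 0.449 -0.203  0.   ] [369. 245.]
scene knob_grip 0.49 [ 0.455 -0.372  0.077] [415. 252.]
scene pointer 0.48 [ 0.346 -0.292  0.052] [374. 265.]
scene lid_edge 0.77 [ 0.578 -0.188  0.25 ] [395. 170.]
scene lid_edge 0.23 [ 0.522 -0.51   0.028] [461. 272.]
scene lid_hinge 0.77 [ 0.542 -0.193  0.068] [384. 216.]
scene tube_0_mid 0.55 [0.454 0.14  0.011] [299. 200.]
scene tube_1_mid 0.65 [0.291 0.24  0.013] [251. 209.]
scene tube_1_mid 0.58 [0.429 0.386 0.012] [252. 178.]
scene tube_2_mid 0.73 [0.49  0.218 0.011] [291. 187.]
scene carton_mid 0.58 [ 0.45  -0.144  0.029] [356. 231.]
scene carton_mid 0.17 [0.504 0.541 0.05 ] [240. 149.]
scene jar_mid 0.7 [ 0.522 -0.509  0.029] [461. 272.]
scene vase_mid 0.64 [0.505 0.542 0.05 ] [240. 149.]
side case 0.58 [ 0.441 -0.199 -0.002] [328. 203.]
side knob_grip 0.41 [ 0.463 -0.376  0.08 ] [329. 171.]
side pointer 0.66 [ 0.346 -0.291  0.051] [352. 185.]
side lid_edge 0.58 [ 0.574 -0.19   0.247] [296. 147.]
side lid_hinge 0.58 [ 0.54  -0.19   0.067] [305. 188.]
side lid_hinge 0.56 [0.488 0.223 0.009] [298. 246.]
side tube_0_mid 0.46 [0.449 0.141 0.009] [313. 236.]
side tube_1_mid 0.56 [0.288 0.24  0.008] [353. 252.]
side tube_1_mid 0.47 [0.432 0.385 0.009] [305. 270.]
side tube_2_mid 0.56 [0.486 0.22  0.01 ] [298. 245.]
side tube_2_mid 0.39 [0.451 0.137 0.008] [312. 236.]
side tube_3_mid 0.4 [ 0.518 -0.512  0.024] [322. 172.]
side carton_mid 0.5 [ 0.451 -0.144  0.029] [324. 201.]
side jar_mid 0.54 [ 0.522 -0.512  0.026] [321. 172.]
side vase_mid 0.96 [0.514 0.544 0.048] [268. 284.]
```

```bash
cat >> h.py <<'E'
def yawR(a):
    # tool down, tool x axis at angle a from world +x... x=(cos,sin,0), y=(sin,-cos,0)
    return np.array([[np.cos(a),np.sin(a),0],[np.sin(a),-np.cos(a),0],[0,0,-1.]])
def go(P,R=None):
    s=r.read_state(); R0=np.array(s['tool_rot']); 
    if R is None: R=R0
    if np.isscalar(R): R=yawR(R)
    d=R0.T@(np.array(P,float)-np.array(s['position']))*100
    w=cv2.Rodrigues(R0.T@R)[0].ravel()
    print('slide',np.round(d,2),'rot',np.round(w,3),'rows',max(np.linalg.norm(d)/6.25,np.linalg.norm(w)/.187))
def st():
    s=r.read_state(); print(round(s['time'],2),'pos',np.round(s['position'],4),'yaw',round(float(np.arctan2(s['tool_rot'][1][0],s['tool_rot'][0][0])),4),'zax',np.round(np.array(s['tool_rot'])[:,2],3),'F',np.round(s['force'],1),'gap',round(s['finger_gap'],3),'j',np.round(s['joints'],2))
E
python3 - <<'E'
from h import *
go([0.33,0.25,0.36],np.pi/2)
E
```

```text
slide [-24.79  25.37 -12.87] rot [ 0.    -0.    -0.263] rows 6.037178173217675
```

>>> {"op": "apply_moves", "data": {
  "slide": [
    [-24.8,25.4,-12.9],
    [-24.8,25.4,-12.9],
    [-24.8,25.4,-12.9],
    [-24.8,25.4,-12.9],
    [-24.8,25.4,-12.9],
    [-24.8,25.4,-12.9],
    [-24.8,25.4,-12.9],
    [-24.8,25.4,-12.9]
  ],
  "delta_rot": [
    [0,0,-0.263],
    [0,0,-0.263],
    [0,0,-0.263],
    [0,0,-0.263],
    [0,0,-0.263],
    [0,0,-0.263],
    [0,0,-0.263],
    [0,0,-0.263]
  ],
  "grip": [1,1,1,1,1,1,1,1]
}}

```text
time: 2.65
position: [0.3301, 0.2498, 0.3602]
tool_rot: [[0.001, 1.0, -0.0], [1.0, -0.001, 0.001], [0.001, -0.0, -1.0]]
force: [0.2, 0.1, 0.0]
finger_gap: 0.999
```

```bash
python3 - <<'E'
from h import *
st()
c=cam("wrist"); save(c,"w1")
for k in ["tube_0_mid","tube_1_mid","tube_2_mid","tube_3_mid","vase_mid"]:
    for d in spotter.tip_of(k,c)[:4]:
        print(k,round(d['confidence'],2),np.round(d['xyz'],3),np.round(proj(c,d['xyz'])))
go([0.28,-0.2,0.40])
E
```

```text
2.65 pos [0.3301 0.2498 0.3602] yaw 1.57 zax [-0.     0.001 -1.   ] F [0.2 0.1 0. ] gap 0.999 j [ 0.62 -0.    1.64  0.    1.5  -0.95]
tube_0_mid 0.97 [0.454 0.14  0.009] [246. 234.]
tube_1_mid 0.87 [0.291 0.236 0.012] [306. 129.]
tube_1_mid 0.81 [0.429 0.383 0.013] [401. 219.]
tube_2_mid 0.97 [0.487 0.216 0.01 ] [295. 253.]
vase_mid 0.57 [0.51  0.548 0.049] [513. 278.]
slide [-45.05  -5.07  -3.99] rot [0. 0. 0.] rows 7.281740543511212
```

View pics/w1.png

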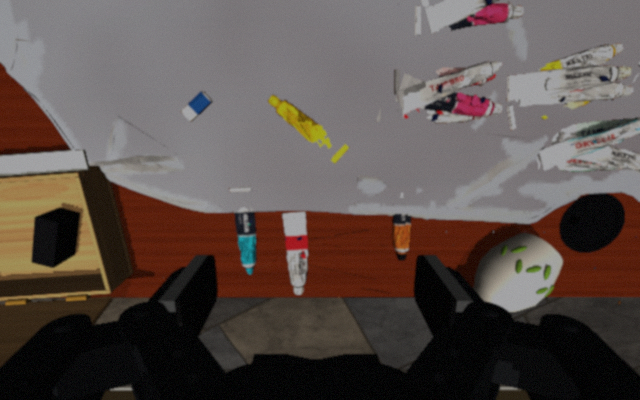

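>>> {"op": "apply_moves", "data": {
  "slide": [
    [-45.0,-5.0,-4.0],
    [-45.0,-5.0,-4.0],
    [-45.0,-5.0,-4.0],
    [-45.0,-5.0,-4.0],
    [-45.0,-5.0,-4.0],
    [-45.0,-5.0,-4.0],
    [-45.0,-5.0,-4.0],
    [-45.0,-5.0,-4.0]
  ],
  "delta_rot": [
    [0,0,0],
    [0,0,0],
    [0,0,0],
    [0,0,0],
    [0,0,0],
    [0,0,0],
    [0,0,0],
    [0,0,0]
  ],
  "grip": [1,1,1,1,1,1,1,1]
}}

```text
time: 3.95
position: [0.2798, -0.2031, 0.4001]
tool_rot: [[0.005, 1.0, -0.001], [1.0, -0.005, -0.0], [-0.0, -0.001, -1.0]]
force: [-0.6, 0.6, 0.2]
finger_gap: 1.002
```

```bash
python3 - <<'E'
from h import *
im=cv2.imread("pics/w1.png")[160:320,200:440]; cv2.imwrite("pics/w1c.png",cv2.resize(im,None,fx=3.3,fy=3.3,interpolation=cv2.INTER_CUBIC))
st()
c=cam("wrist"); save(c,"w2")
for k in ["case","knob_grip","pointer","red_mark","blue_mark","lid_hinge","carton_mid","jar_mid"]:
    for d in spotter.tip_of(k,c)[:4]:
        print(k,round(d['confidence'],2),np.round(d['xyz'],3),np.round(proj(c,d['xyz'])))
save(c,"w2c",(180,80,460,280),2.8)
E
```

```text
3.95 pos [ 0.2798 -0.2031  0.4001] yaw 1.5662 zax [-0.001 -0.    -1.   ] F [-0.6  0.6  0.2] gap 1.002 j [-0.66 -0.12  1.65 -0.    1.61 -2.23]
case 0.71 [ 0.442 -0.201  0.002] [317. 244.]
knob_grip 0.55 [ 0.46  -0.373  0.077] [206. 275.]
pointer 0.88 [ 0.345 -0.29   0.051] [259. 199.]
red_mark 0.6 [ 0.35  -0.332  0.043] [233. 201.]
blue_mark 0.42 [ 0.345 -0.271  0.047] [272. 198.]
lid_hinge 0.77 [ 0.536 -0.194  0.068] [322. 314.]
lid_hinge 0.33 [0.453 0.14  0.008] [514. 251.]
carton_mid 0.7 [ 0.45  -0.141  0.028] [353. 255.]
jar_mid 0.97 [ 0.521 -0.509  0.027] [140. 293.]
jar_mid 0.48 [ 0.447 -0.141  0.028] [353. 253.]
```

View pics/w1c.png

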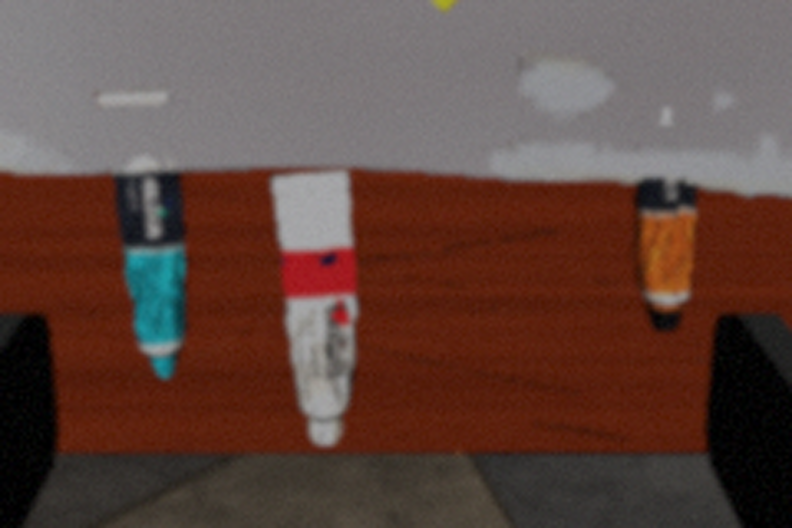

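View pics/w2.png

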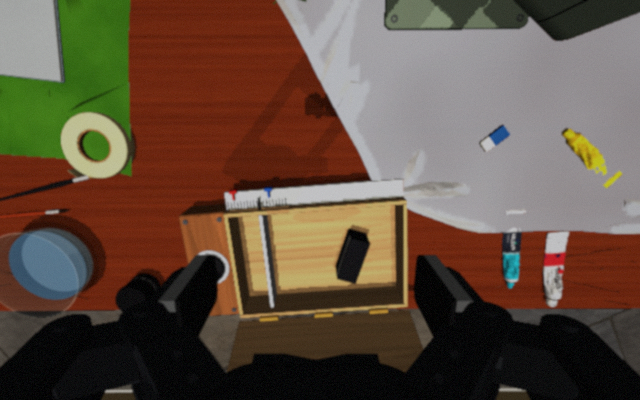

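```bash
python3 - <<'E'
import cv2
im=cv2.imread("pics/w2.png"); cv2.imwrite("pics/w2c.png",cv2.resize(im[170:320,170:300],None,fx=5,fy=4,interpolation=cv2.INTER_CUBIC)); cv2.imwrite("pics/w2d.png",cv2.resize(im[180:320,180:420],None,fx=3.3,fy=3.3,interpolation=cv2.INTER_CUBIC))
E
```

```text
(no output)
```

View pics/w2c.png

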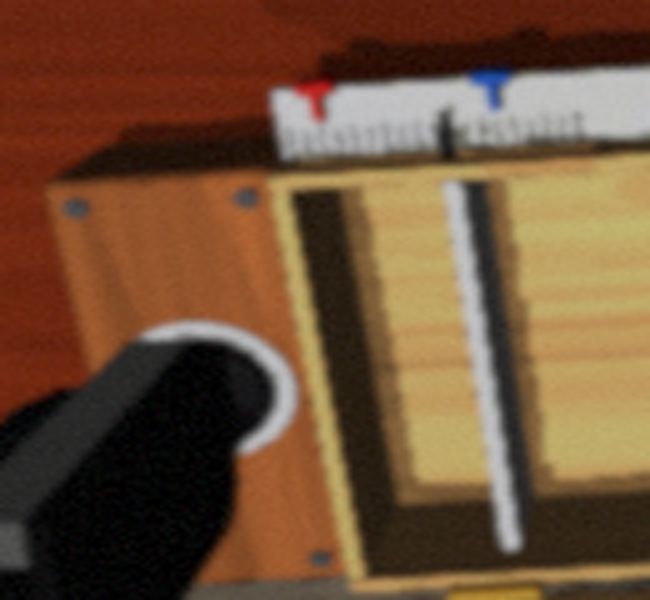

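View pics/w2d.png

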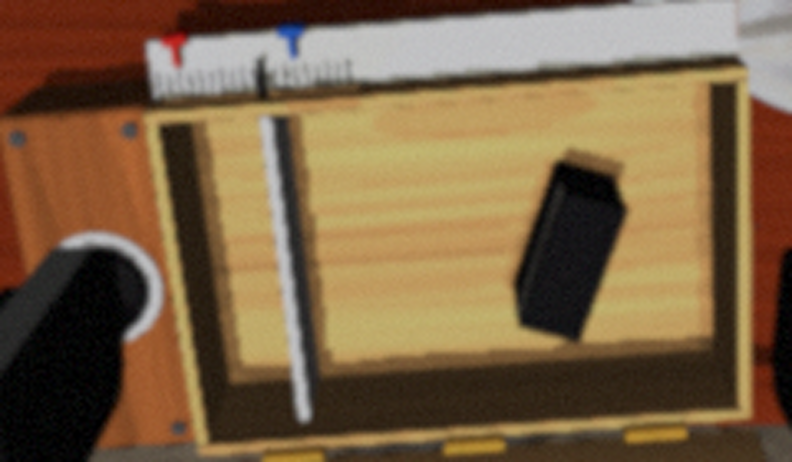

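```bash
python3 - <<'E'
from h import *
c=cam("wrist")
f=lambda u,v:(180+u/3.3,180+v/3.3)
Cs={(-91,-138.5):f(146,114),(-91,138.5):f(748,67),(91,138.5):f(750,415),(91,-138.5):f(205,452)}
A=[];B=[]
for k,p in Cs.items():
    q=atz(c,*p,.065); print(k,np.round(q,4)); A.append(k);B.append(q[:2]*1000)
A=np.array(A,float);B=np.array(B)
a0=A-A.mean(0);b0=B-B.mean(0);a=np.arctan2((a0[:,0]*b0[:,1]-a0[:,1]*b0[:,0]).sum(),(a0*b0).sum())
R=np.array([[np.cos(a),-np.sin(a)],[np.sin(a),np.cos(a)]])
o=B.mean(0)-R@A.mean(0); print('case',o,a,'res',B-(A@R.T+o))
for n,p,z in(("red",(233.6,199.5),.047),("ptr",(259.4,198.),.050),("blue",(170+493/5,170+107/4),.047)):
    q=atz(c,*p,z); print(n,np.round(q,4),'case',R.T@(q[:2]*1000-o))
print('knob',R@[0,-175.5]+o)
E
```

```text
(-91, -138.5) [ 0.3678 -0.3365  0.065 ]
(-91, 138.5) [ 0.3447 -0.0638  0.065 ]
(91, 138.5) [ 0.5235 -0.049   0.065 ]
(91, -138.5) [ 0.5455 -0.3198  0.065 ]
case [ 445.38766838 -192.29272949] 0.08428761614361133 res [[ 1.40353698  1.43800992]
 [ 1.69627128 -1.8997191 ]
 [-0.85949127 -2.37714388]
 [-2.24031699  2.83885306]]
red [ 0.3493 -0.3255  0.047 ] case [-106.98915694 -124.65655467]
ptr [ 0.3459 -0.2851  0.05  ] case [-106.91308288  -84.13727121]
blue [ 0.3447 -0.2714  0.047 ] case [-106.96221612  -70.37250043]
knob [ 460.16263595 -367.16968718]
```

```bash
python3 - <<'E'
from h import *
st()
go([0.435,-0.145,0.24],1.27)
E
```

```text
4.45 pos [ 0.2805 -0.1994  0.4004] yaw 1.573 zax [ 0. -0. -1.] F [-0.2 -0.1 -0.6] gap 1.002 j [-0.65 -0.12  1.66  0.    1.61 -2.22]
slide [ 5.41 15.45 16.04] rot [0.    0.    0.303] rows 3.6672460521212544
```

>>> {"op": "apply_moves", "data": {
  "slide": [
    [5.4,15.4,16.0],
    [5.4,15.4,16.0],
    [5.4,15.4,16.0],
    [5.4,15.4,16.0],
    [5.4,15.4,16.0],
    [5.4,15.4,16.0],
    [5.4,15.4,16.0],
    [5.4,15.4,16.0]
  ],
  "delta_rot": [
    [0,0,0.3],
    [0,0,0.3],
    [0,0,0.3],
    [0,0,0.3],
    [0,0,0.3],
    [0,0,0.3],
    [0,0,0.3],
    [0,0,0.3]
  ],
  "grip": [1,1,1,1,1,1,1,1]
}}

```text
time: 5.45
position: [0.4341, -0.1466, 0.2414]
tool_rot: [[0.296, 0.955, 0.002], [0.955, -0.296, -0.001], [-0.0, 0.002, -1.0]]
force: [0.0, 0.6, -0.5]
finger_gap: 0.998
```

```bash
python3 - <<'E'
from h import *
st()
c=cam("wrist"); save(c,"w3")
for k in ["case","knob_grip","pointer","red_mark","blue_mark","lid_hinge","carton_mid"]:
    for d in spotter.tip_of(k,c)[:4]:
        print(k,round(d['confidence'],2),np.round(d['xyz'],3),np.round(proj(c,d['xyz'])))
E
```

```text
5.45 pos [ 0.4341 -0.1466  0.2414] yaw 1.2702 zax [ 0.002 -0.001 -1.   ] F [ 0.   0.6 -0.5] gap 0.998 j [-0.35  0.13  1.8   0.    1.22 -1.62]
case 0.84 [ 0.441 -0.197  0.001] [277. 186.]
knob_grip 0.93 [ 0.459 -0.372  0.077] [111. 270.]
knob_grip 0.39 [ 0.348 -0.331  0.046] [115. 149.]
pointer 0.9 [ 0.343 -0.289  0.05 ] [149. 132.]
red_mark 0.54 [ 0.35  -0.329  0.046] [118. 151.]
red_mark 0.2 [ 0.458 -0.372  0.075] [111. 268.]
lid_hinge 0.8 [ 0.54  -0.195  0.066] [302. 286.]
carton_mid 0.69 [ 0.448 -0.141  0.027] [325. 183.]
```

View pics/w3.png

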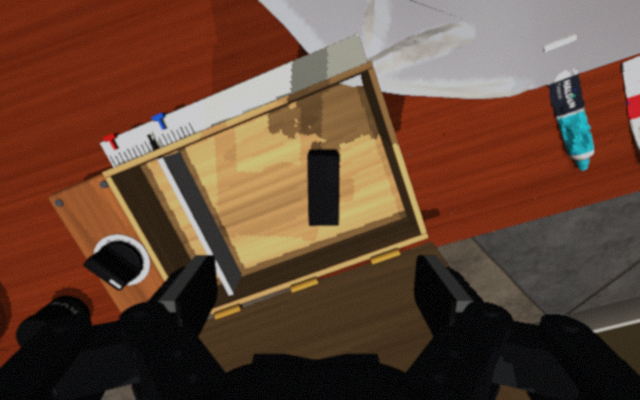

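```bash
python3 - <<'E'
from h import *
im=cv2.imread("pics/w3.png"); cv2.imwrite("pics/w3c.png",cv2.resize(im[110:310,40:240],None,fx=3,fy=3,interpolation=cv2.INTER_CUBIC))
c=cam("wrist")
Cs={(-91,-138.5):(104,174),(-91,138.5):(373,64),(91,138.5):(427,237)}
A=[];B=[]
for k,p in Cs.items():
    q=atz(c,*p,.065); A.append(k);B.append(q[:2]*1000)
A=np.array(A,float);B=np.array(B)
a0=A-A.mean(0);b0=B-B.mean(0);a=np.arctan2((a0[:,0]*b0[:,1]-a0[:,1]*b0[:,0]).sum(),(a0*b0).sum())
R=np.array([[np.cos(a),-np.sin(a)],[np.sin(a),np.cos(a)]])
o=B.mean(0)-R@A.mean(0); print('case',o,a,'res',B-(A@R.T+o))
print('knob',R@[0,-175.5]+o)
for n,p in [('top1',(309,151)),('top2',(338,151)),('b3',(339,225)),('b4',(310,225))]: print(n,np.round(atz(c,*p,.054),4))
E
```

```text
case [ 446.73584517 -197.67665745] 0.07409105825017356 res [[ 1.23006913  3.11303651]
 [ 2.55468575 -0.60828239]
 [-3.78475488 -2.50475412]]
knob [ 459.72693254 -372.69517546]
top1 [ 0.4059 -0.1445  0.054 ]
top2 [ 0.4143 -0.1174  0.054 ]
b3 [ 0.4886 -0.1377  0.054 ]
b4 [ 0.4797 -0.1667  0.054 ]
```

View pics/w3c.png

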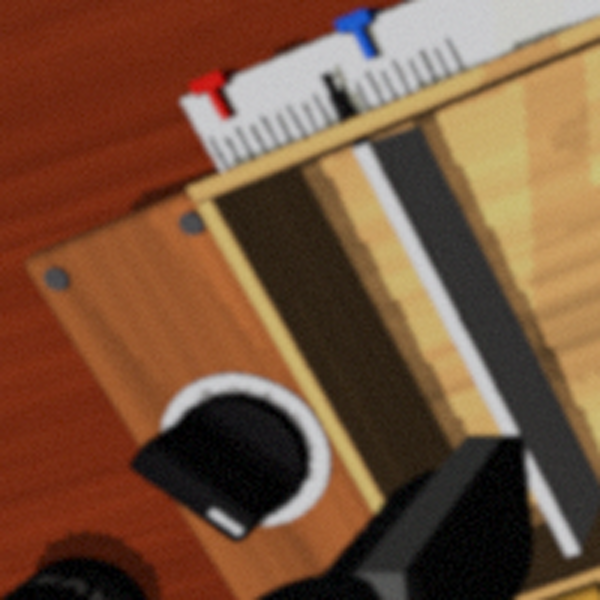

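```bash
python3 - <<'E'
from h import *
go([0.447,-0.1415,0.017],1.265)
E
```

```text
slide [ 0.82  1.07 22.33] rot [-0.    -0.     0.006] rows 3.5789655690324516
```

>>> {"op": "apply_moves", "data": {
  "slide": [
    [0.8,1.1,6],
    [0.8,1.1,12],
    [0.8,1.1,17],
    [0.8,1.1,20],
    [0.8,1.1,22.3],
    [0.8,1.1,22.3],
    [0.8,1.1,22.3],
    [0.8,1.1,22.3]
  ],
  "delta_rot": [
    [0,0,0],
    [0,0,0],
    [0,0,0],
    [0,0,0],
    [0,0,0],
    [0,0,0],
    [0,0,0],
    [0,0,0]
  ],
  "grip": [0.85,0.85,0.85,0.85,0.85,0.85,0.85,0.85]
}}

```text
time: 6.9
position: [0.448, -0.142, 0.0184]
tool_rot: [[0.295, 0.955, 0.002], [0.955, -0.295, -0.001], [0.0, 0.002, -1.0]]
force: [0.4, -0.1, -0.1]
finger_gap: 0.847
```

>>> {"op": "apply_moves", "data": {
  "slide": [
    [0,0,0],
    [0,0,0],
    [0,0,0],
    [0,0,0],
    [0,0,0],
    [0,0,0]
  ],
  "delta_rot": [
    [0,0,0],
    [0,0,0],
    [0,0,0],
    [0,0,0],
    [0,0,0],
    [0,0,0]
  ],
  "grip": [0,0,0,0,0,0],
  "grip_force": 40
}}

```text
time: 7.65
position: [0.4476, -0.1419, 0.0178]
tool_rot: [[0.295, 0.955, 0.001], [0.955, -0.295, -0.0], [0.0, 0.001, -1.0]]
force: [-1.2, 0.4, 6.4]
finger_gap: 0.368
```

>>> {"op": "apply_moves", "data": {
  "slide": [
    [0,0,-5],
    [0,0,-10],
    [0,0,-15],
    [0,0,-15],
    [0,0,-15]
  ],
  "delta_rot": [
    [0,0,0],
    [0,0,0],
    [0,0,0],
    [0,0,0],
    [0,0,0]
  ],
  "grip": [0,0,0,0,0]
}}

```text
time: 8.28
position: [0.4464, -0.1415, 0.1665]
tool_rot: [[0.295, 0.955, -0.001], [0.955, -0.295, 0.001], [0.0, -0.002, -1.0]]
force: [-0.8, -0.5, -0.9]
finger_gap: 0.368
```

```bash
python3 - <<'E'
from h import *
st()
c=cam("wrist"); save(c,"w4")
go([0.345,0.02,0.167],1.571)
E
```

```text
8.28 pos [ 0.4464 -0.1415  0.1665] yaw 1.271 zax [-0.001  0.001 -1.   ] F [-0.8 -0.5 -0.9] gap 0.368 j [-0.33  0.21  1.9   0.    1.04 -1.6 ]
slide [ 12.44 -14.43  -0.06] rot [-0.003 -0.001 -0.3  ] rows 3.0472700357283315
```

View pics/w4.png

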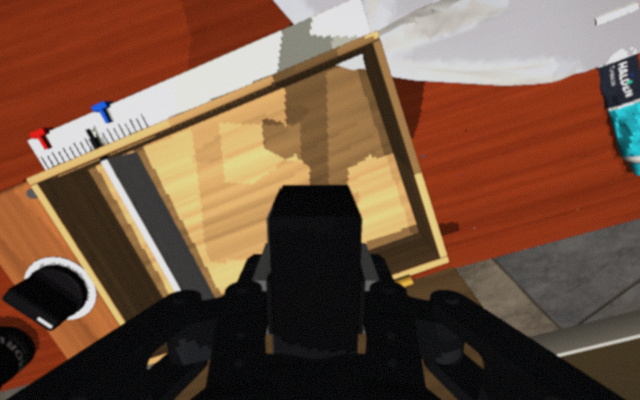

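>>> {"op": "apply_moves", "data": {
  "slide": [
    [12.4,-14.4,0],
    [12.4,-14.4,0],
    [12.4,-14.4,0],
    [12.4,-14.4,0],
    [12.4,-14.4,6],
    [12.4,-14.4,11],
    [12.4,-14.4,14],
    [12.4,-14.4,14.5]
  ],
  "delta_rot": [
    [0,0,-0.3],
    [0,0,-0.3],
    [0,0,-0.3],
    [0,0,-0.3],
    [0,0,-0.3],
    [0,0,-0.3],
    [0,0,-0.3],
    [0,0,-0.3]
  ],
  "grip": [0,0,0,0,0,0,0,0]
}}

```text
time: 9.32
position: [0.3445, 0.0187, 0.0202]
tool_rot: [[0.001, 1.0, -0.007], [1.0, -0.001, -0.0], [-0.0, -0.007, -1.0]]
force: [-0.5, 0.7, 0.2]
finger_gap: 0.367
```

>>> {"op": "apply_moves", "data": {
  "slide": [
    [0,0,0.3],
    [0,0,0.7],
    [0,0,0.7]
  ],
  "delta_rot": [
    [0,0,0],
    [0,0,0],
    [0,0,0]
  ],
  "grip": [0,0,0]
}}

```text
time: 9.7
position: [0.3467, 0.0192, 0.0158]
tool_rot: [[-0.0, 1.0, 0.001], [1.0, 0.0, 0.0], [0.0, 0.001, -1.0]]
force: [-0.3, -1.2, -0.7]
finger_gap: 0.37
```

>>> {"op": "apply_moves", "data": {
  "slide": [
    [0,0,0],
    [0,0,0],
    [0,0,0],
    [0,0,-5],
    [0,0,-11],
    [0,0,-17],
    [0,0,-20],
    [0,0,-20]
  ],
  "delta_rot": [
    [0,0,0],
    [0,0,0],
    [0,0,0],
    [0,0,0],
    [0,0,0],
    [0,0,0],
    [0,0,0],
    [0,0,0]
  ],
  "grip": [0.8,0.8,0.8,0.8,0.8,0.8,0.8,1]
}}

```text
time: 10.7
position: [0.3475, 0.0193, 0.2174]
tool_rot: [[-0.0, 1.0, 0.006], [1.0, 0.0, 0.0], [0.0, 0.006, -1.0]]
force: [0.4, -0.0, -1.5]
finger_gap: 0.979
```

```bash
python3 - <<'E'
from h import *
st()
go([0.43,-0.36,0.26],1.571)
E
```

```text
10.7 pos [0.3475 0.0193 0.2174] yaw 1.571 zax [ 0.006  0.    -1.   ] F [ 0.4 -0.  -1.5] gap 0.979 j [ 0.02 -0.04  2.04  0.    1.14 -1.55]
slide [-37.93   8.26  -4.22] rot [ 0.006 -0.     0.   ] rows 6.247465651511355
```

>>> {"op": "apply_moves", "data": {
  "slide": [
    [-37.9,8.2,-4.2],
    [-37.9,8.2,-4.2],
    [-37.9,8.2,-4.2],
    [-37.9,8.2,-4.2],
    [-37.9,8.2,-4.2],
    [-37.9,8.2,-4.2],
    [-37.9,8.2,-4.2],
    [-37.9,8.2,-4.2]
  ],
  "delta_rot": [
    [0,0,0],
    [0,0,0],
    [0,0,0],
    [0,0,0],
    [0,0,0],
    [0,0,0],
    [0,0,0],
    [0,0,0]
  ],
  "grip": [1,1,1,1,1,1,1,1]
}}

```text
time: 11.7
position: [0.4277, -0.3595, 0.2552]
tool_rot: [[0.001, 1.0, -0.003], [1.0, -0.001, 0.003], [0.003, -0.003, -1.0]]
force: [-0.3, 0.3, -0.3]
finger_gap: 0.997
```

```bash
python3 - <<'E'
from h import *
imaging.capture("side")
imaging.capture("side")
st()
c=cam("wrist"); save(c,"w5"); save(c,"w5c",(200,90,440,270),3.3)
for k in ["case","knob_grip","pointer","red_mark","carton_mid"]:
    for d in spotter.tip_of(k,c)[:4]:
        print(k,round(d['confidence'],2),np.round(d['xyz'],3),np.round(proj(c,d['xyz'])))
c=cam("scene");
for k in ["carton_mid"]:
    for d in spotter.tip_of(k,c)[:4]:
        print(k,round(d['confidence'],2),np.round(d['xyz'],3),np.round(proj(c,d['xyz'])))
E
```

```text
11.8 pos [ 0.4277 -0.358   0.2562] yaw 1.5718 zax [-0.002  0.003 -1.   ] F [-0.2 -0.  -0.4] gap 0.997 j [-0.72  0.28  1.56  0.    1.31 -2.29]
case 0.78 [ 0.442 -0.202  0.002] [444. 179.]
knob_grip 0.67 [ 0.458 -0.372  0.075] [302. 210.]
pointer 0.98 [ 0.347 -0.29   0.052] [384.  96.]
red_mark 0.4 [ 0.349 -0.332  0.042] [341.  98.]
```

View pics/w5c.png

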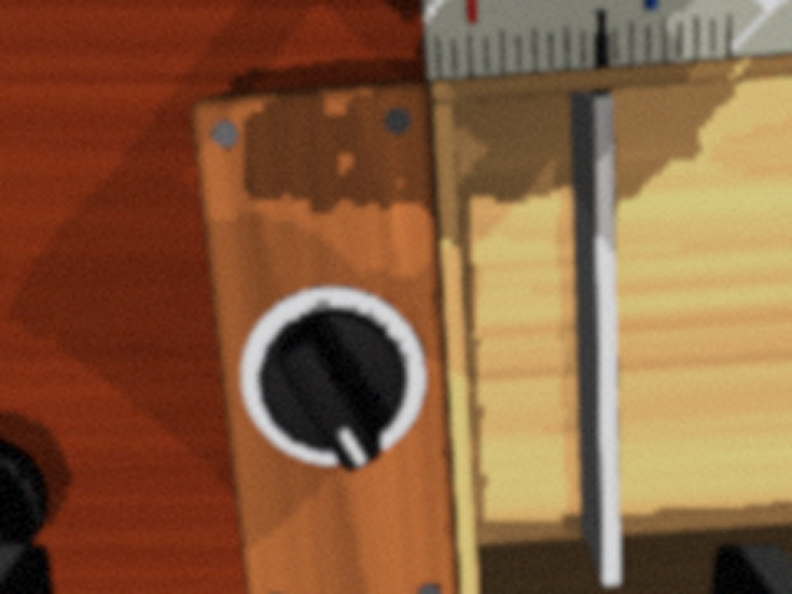

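```bash
python3 - <<'E'
from h import *
im=cv2.imread("pics/w5.png")[170:240,265:335]
im=np.clip(im.astype(float)*2.5,0,255).astype('uint8')
cv2.imwrite("pics/w5k.png",cv2.resize(im,None,fx=8,fy=8,interpolation=cv2.INTER_CUBIC))
c=cam("wrist")
print(proj(c,[.4595,-.3725,.09]),proj(c,[.4595,-.3725,.066]))
E
```

```text
[302.2397647 214.0648571] [303.1225892  206.90584207]
```

View pics/w5k.png

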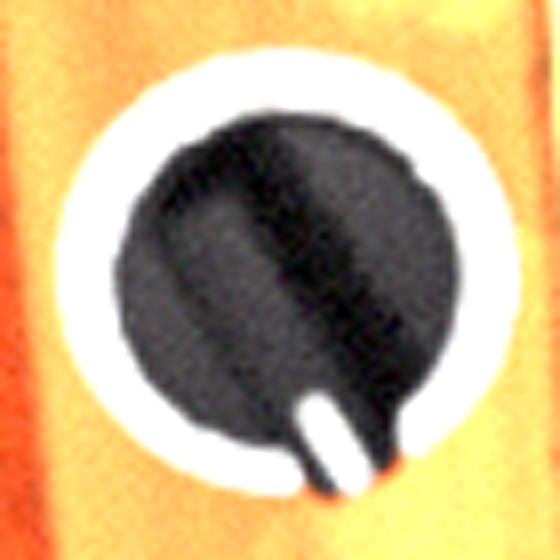

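```bash
python3 - <<'E'
from h import *
st();go([0.459,-0.374,0.2],-1.02)
E
```

```text
12.25 pos [ 0.4283 -0.3594  0.2575] yaw 1.5714 zax [ 0. -0. -1.] F [ 0.5 -0.5  0.2] gap 0.994 j [-0.72  0.28  1.56  0.    1.31 -2.29]
slide [-1.46  3.06  5.75] rot [ 0.    -0.     2.591] rows 13.85794213842511
```

>>> {"op": "apply_moves", "data": {
  "slide": [
    [-0.2,0.5,0.8],
    [-0.4,0.9,1.6],
    [-0.7,1.4,2.4],
    [-0.9,1.8,3.2],
    [-1.1,2.3,4],
    [-1.3,2.7,4.8],
    [-1.45,3.05,5.6],
    [-1.45,3.05,5.6]
  ],
  "delta_rot": [
    [0,0,0.185],
    [0,0,0.37],
    [0,0,0.555],
    [0,0,0.74],
    [0,0,0.925],
    [0,0,1.11],
    [0,0,1.295],
    [0,0,1.48]
  ],
  "grip": [0.6,0.6,0.6,0.6,0.6,0.6,0.6,0.6]
}}

```text
time: 13.25
position: [0.4587, -0.3741, 0.2005]
tool_rot: [[0.996, 0.085, -0.001], [0.085, -0.996, 0.001], [-0.001, -0.001, -1.0]]
force: [0.2, -0.7, -0.0]
finger_gap: 0.607
```

>>> {"op": "apply_moves", "data": {
  "slide": [
    [0,0,0],
    [0,0,0],
    [0,0,0],
    [0,0,0],
    [0,0,0],
    [0,0,0],
    [0,0,0],
    [0,0,0]
  ],
  "delta_rot": [
    [0,0,0.185],
    [0,0,0.37],
    [0,0,0.555],
    [0,0,0.74],
    [0,0,0.925],
    [0,0,1.11],
    [0,0,1.11],
    [0,0,1.11]
  ],
  "grip": [0.6,0.6,0.6,0.6,0.6,0.6,0.6,0.6]
}}

```text
time: 14.25
position: [0.4588, -0.3742, 0.2013]
tool_rot: [[0.526, -0.85, 0.0], [-0.85, -0.526, 0.0], [-0.0, -0.0, -1.0]]
force: [0.3, 0.3, -0.2]
finger_gap: 0.599
```

```bash
python3 - <<'E'
from h import *
st();go([0.459,-0.374,0.07],-1.02)
c=cam("wrist"); save(c,"w6")
c=cam("scene"); save(c,"s6",(300,120,500,300),4)
E
```

```text
14.25 pos [ 0.4588 -0.3742  0.2013] yaw -1.0165 zax [ 0.  0. -1.] F [ 0.3  0.3 -0.2] gap 0.599 j [-0.7   0.37  1.57  0.    1.2   0.31]
slide [-1.000e-02 -3.000e-02  1.313e+01] rot [-0.     0.     0.004] rows 2.1001630224538657
```

View pics/w6.png

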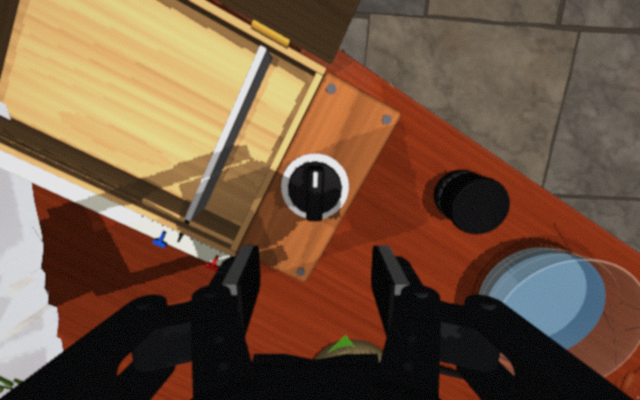

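View pics/s6.png

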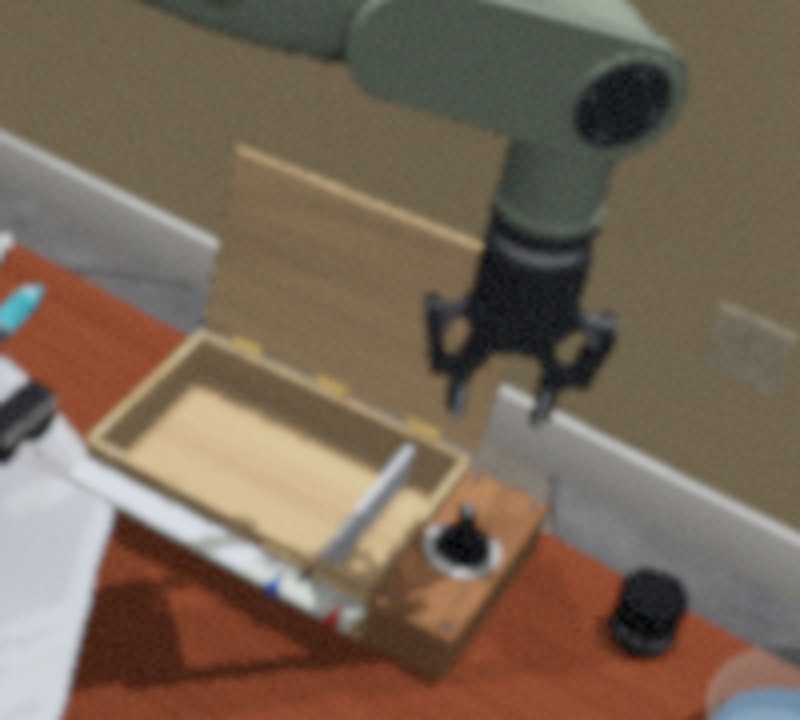

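>>> {"op": "apply_moves", "data": {
  "slide": [
    [0,0,5],
    [0,0,9],
    [0,0,11.5],
    [0,0,13.1],
    [0,0,13.1],
    [0,0,13.1]
  ],
  "delta_rot": [
    [0,0,0],
    [0,0,0],
    [0,0,0],
    [0,0,0],
    [0,0,0],
    [0,0,0]
  ],
  "grip": [0.5,0.5,0.5,0.5,0.5,0.5]
}}

```text
time: 15.1
position: [0.4595, -0.3748, 0.0714]
tool_rot: [[0.524, -0.851, 0.002], [-0.851, -0.524, -0.001], [0.002, -0.001, -1.0]]
force: [0.2, 0.1, 0.1]
finger_gap: 0.5
```

>>> {"op": "apply_moves", "data": {
  "slide": [
    [0,0,0],
    [0,0,0],
    [0,0,0],
    [0,0,0],
    [0,0,0]
  ],
  "delta_rot": [
    [0,0,0],
    [0,0,0],
    [0,0,0],
    [0,0,0],
    [0,0,0]
  ],
  "grip": [0,0,0,0,0],
  "grip_force": 50
}}

```text
time: 15.72
position: [0.4586, -0.3737, 0.0715]
tool_rot: [[0.524, -0.852, -0.0], [-0.852, -0.524, 0.001], [-0.001, -0.0, -1.0]]
force: [-2.4, 2.3, 5.8]
finger_gap: 0.149
```

```bash
python3 - <<'E'
from h import *
st()
E
```

```text
15.72 pos [ 0.4586 -0.3737  0.0715] yaw -1.0193 zax [-0.     0.001 -1.   ] F [-2.4  2.3  5.8] gap 0.149 j [-0.7   0.49  1.74  0.    0.92  0.32]
```

Gap 0.149×85 = 13 mm: the bar is held. Turn 1.98 rad clockwise.

>>> {"op": "apply_moves", "data": {
  "slide": [
    [0,0,0],
    [0,0,0],
    [0,0,0],
    [0,0,0],
    [0,0,0],
    [0,0,0],
    [0,0,0],
    [0,0,0]
  ],
  "delta_rot": [
    [0,0,0.12],
    [0,0,0.24],
    [0,0,0.36],
    [0,0,0.48],
    [0,0,0.6],
    [0,0,0.73],
    [0,0,0.86],
    [0,0,0.99]
  ],
  "grip": [0,0,0,0,0,0,0,0]
}}

```text
time: 16.73
position: [0.4585, -0.3733, 0.0715]
tool_rot: [[-0.428, -0.904, -0.0], [-0.904, 0.428, 0.001], [-0.001, 0.001, -1.0]]
force: [-2.2, 3.7, 5.6]
finger_gap: 0.147
```

>>> {"op": "apply_moves", "data": {
  "slide": [
    [0,0,0],
    [0,0,0],
    [0,0,0],
    [0,0,0],
    [0,0,0],
    [0,0,0],
    [0,0,0],
    [0,0,0]
  ],
  "delta_rot": [
    [0,0,0.13],
    [0,0,0.26],
    [0,0,0.4],
    [0,0,0.54],
    [0,0,0.68],
    [0,0,0.82],
    [0,0,0.97],
    [0,0,0.99]
  ],
  "grip": [0,0,0,0,0,0,0,0]
}}

```text
time: 17.73
position: [0.4588, -0.3731, 0.0715]
tool_rot: [[-0.99, -0.141, 0.0], [-0.141, 0.99, 0.002], [-0.0, 0.002, -1.0]]
force: [-0.6, 4.8, 7.0]
finger_gap: 0.147
```

```bash
python3 - <<'E'
from h import *
st()
c=cam("wrist");save(c,"w7")
for k in ["pointer","red_mark","knob_grip"]:
    for d in spotter.tip_of(k,c)[:4]:
        print(k,round(d['confidence'],2),np.round(d['xyz'],3),np.round(proj(c,d['xyz'])))
E
```

```text
17.73 pos [ 0.4588 -0.3731  0.0715] yaw -3.0004 zax [ 0.     0.002 -1.   ] F [-0.6  4.8  7. ] gap 0.147 j [-0.7   0.49  1.74  0.    0.92  2.3 ]
red_mark 0.6 [ 0.349 -0.333  0.042] [489. 326.]
knob_grip 0.58 [ 0.458 -0.373  0.077] [316. 269.]
```

View pics/w7.png

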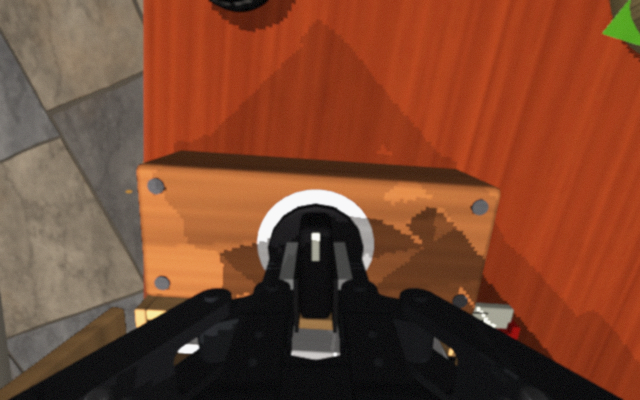

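>>> {"op": "apply_moves", "data": {
  "slide": [
    [0,0,0],
    [0,0,0],
    [0,0,0],
    [0,0,-4],
    [0,0,-8],
    [0,0,-12],
    [0,0,-12],
    [0,0,-12]
  ],
  "delta_rot": [
    [0,0,0],
    [0,0,0],
    [0,0,0],
    [0,0,0],
    [0,0,0],
    [0,0,-0.18],
    [0,0,-0.36],
    [0,0,-0.54]
  ],
  "grip": [0.5,0.5,0.5,0.5,0.5,0.5,0.5,0.5]
}}

```text
time: 18.92
position: [0.4589, -0.3746, 0.191]
tool_rot: [[-0.772, -0.635, 0.001], [-0.635, 0.772, -0.001], [-0.0, -0.001, -1.0]]
force: [-1.1, 0.1, -0.7]
finger_gap: 0.502
```

>>> {"op": "apply_moves", "data": {
  "slide": [
    [0,0,0],
    [0,0,0],
    [0,0,0],
    [0,0,0],
    [0,0,0],
    [0,0,0],
    [0,0,0],
    [0,0,0]
  ],
  "delta_rot": [
    [0,0,-0.18],
    [0,0,-0.36],
    [0,0,-0.54],
    [0,0,-0.72],
    [0,0,-0.9],
    [0,0,-1.08],
    [0,0,-1.26],
    [0,0,-1.44]
  ],
  "grip": [0.5,0.5,0.5,0.5,0.5,0.5,0.5,0.5]
}}

```text
time: 19.92
position: [0.4588, -0.3744, 0.1901]
tool_rot: [[0.529, -0.849, -0.0], [-0.849, -0.529, 0.0], [-0.0, 0.0, -1.0]]
force: [0.6, -0.9, -0.7]
finger_gap: 0.502
```

>>> {"op": "apply_moves", "data": {
  "slide": [
    [0,0,0],
    [0,0,0],
    [0,0,0],
    [0,0,0],
    [0,0,0],
    [0,0,0],
    [0,0,0],
    [0,0,0]
  ],
  "delta_rot": [
    [0,0,-0.18],
    [0,0,-0.36],
    [0,0,-0.54],
    [0,0,-0.72],
    [0,0,-0.9],
    [0,0,-1.08],
    [0,0,-1.16],
    [0,0,-1.16]
  ],
  "grip": [0.5,0.5,0.5,0.5,0.5,0.5,0.5,0.5]
}}

```text
time: 20.92
position: [0.4588, -0.3743, 0.1901]
tool_rot: [[0.99, 0.139, -0.0], [0.139, -0.99, 0.0], [-0.0, -0.0, -1.0]]
force: [-0.1, 0.1, 0.1]
finger_gap: 0.497
```

```bash
python3 - <<'E'
from h import *
st()
c=cam("wrist");save(c,"w8")
for k in ["pointer","red_mark","knob_grip"]:
    for d in spotter.tip_of(k,c)[:4]:
        print(k,round(d['confidence'],2),np.round(d['xyz'],3),np.round(proj(c,d['xyz'])))
E
```

```text
20.93 pos [ 0.4588 -0.3743  0.1901] yaw 0.14 zax [-0.  0. -1.] F [-0.1  0.1  0.1] gap 0.497 j [-0.7   0.37  1.59  0.    1.18 -0.84]
pointer 0.78 [ 0.346 -0.309  0.052] [186.  92.]
red_mark 0.7 [ 0.349 -0.331  0.046] [193. 120.]
knob_grip 0.81 [ 0.457 -0.373  0.076] [314. 195.]
```

View pics/w8.png

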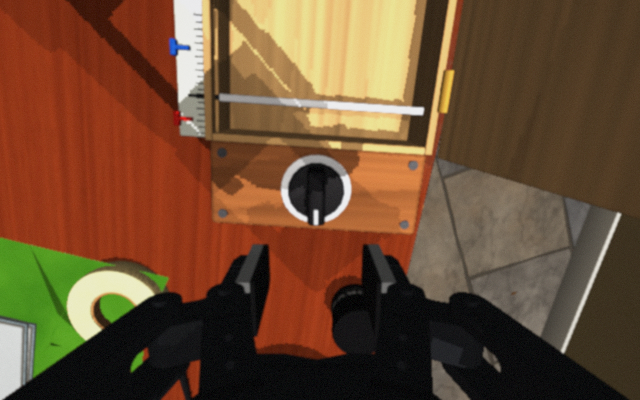

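```bash
python3 - <<'E'
from h import *
im=cv2.imread("pics/w8.png")[30:140,160:230]
cv2.imwrite("pics/w8c.png",cv2.resize(im,None,fx=7,fy=5.4,interpolation=cv2.INTER_CUBIC))
E
```

```text
(no output)
```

View pics/w8c.png

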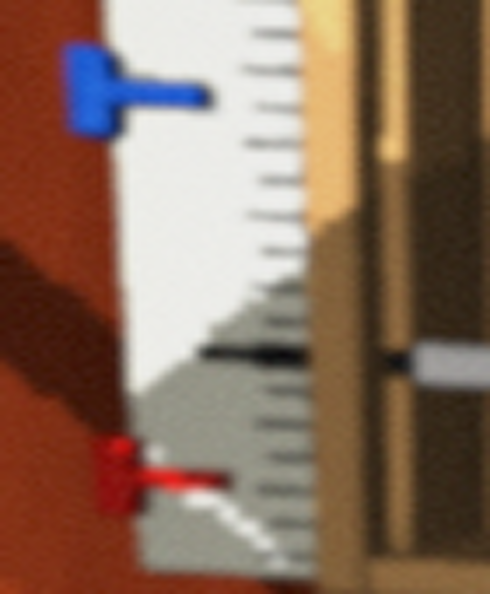

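```bash
cat >> h.py <<'E'
CO=np.array([.445,-.198]);CA=.077
def tocase(p): 
    d=np.array(p)[:2]-CO; return np.array([np.cos(CA)*d[0]+np.sin(CA)*d[1],-np.sin(CA)*d[0]+np.cos(CA)*d[1]])
def tow(x,y): return CO+np.array([np.cos(CA)*x-np.sin(CA)*y,np.sin(CA)*x+np.cos(CA)*y])
E
python3 - <<'E'
from h import *
c=cam("wrist")
for n,p,z in(("red",(192.6,119.1),.047),("ptr",(189,95.4),.05),("ptr-.048",(189,95.4),.047),("blue",(189.7,48),.047)):
    q=atz(c,*p,z); print(n,np.round(q,4),np.round(tocase(q),4))
E
```

```text
red [ 0.3494 -0.3304  0.047 ] [-0.1055 -0.1246]
ptr [ 0.3468 -0.3119  0.05  ] [-0.1066 -0.106 ]
ptr-.048 [ 0.3458 -0.312   0.047 ] [-0.1077 -0.106 ]
blue [ 0.3451 -0.2763  0.047 ] [-0.1057 -0.0704]
```

>>> {"op": "apply_moves", "data": {
  "slide": [
    [0,0,5],
    [0,0,9],
    [0,0,11.0],
    [0,0,11.9],
    [0,0,11.9],
    [0,0,11.9]
  ],
  "delta_rot": [
    [0,0,0],
    [0,0,0],
    [0,0,0],
    [0,0,0],
    [0,0,0],
    [0,0,0]
  ],
  "grip": [0.5,0.5,0.5,0.5,0.5,0.5]
}}

```text
time: 21.92
position: [0.4595, -0.3748, 0.0724]
tool_rot: [[0.99, 0.14, 0.002], [0.14, -0.99, -0.001], [0.002, 0.002, -1.0]]
force: [0.2, -0.1, 0.9]
finger_gap: 0.498
```

>>> {"op": "apply_moves", "data": {
  "slide": [
    [0,0,0],
    [0,0,0],
    [0,0,0],
    [0,0,0],
    [0,0,0]
  ],
  "delta_rot": [
    [0,0,0],
    [0,0,0],
    [0,0,0],
    [0,0,0],
    [0,0,0]
  ],
  "grip": [0,0,0,0,0],
  "grip_force": 50
}}

```text
time: 22.55
position: [0.4591, -0.3746, 0.0722]
tool_rot: [[0.99, 0.14, 0.001], [0.14, -0.99, -0.001], [0.001, 0.001, -1.0]]
force: [-3.2, 0.7, 6.3]
finger_gap: 0.148
```

>>> {"op": "apply_moves", "data": {
  "slide": [
    [0,0,0],
    [0,0,0],
    [0,0,0],
    [0,0,0],
    [0,0,0],
    [0,0,0],
    [0,0,0],
    [0,0,0]
  ],
  "delta_rot": [
    [0,0,0.12],
    [0,0,0.24],
    [0,0,0.36],
    [0,0,0.48],
    [0,0,0.6],
    [0,0,0.72],
    [0,0,0.84],
    [0,0,0.88]
  ],
  "grip": [0,0,0,0,0,0,0,0]
}}

```text
time: 23.55
position: [0.4581, -0.3743, 0.0722]
tool_rot: [[0.738, -0.674, -0.001], [-0.674, -0.738, -0.0], [-0.001, 0.001, -1.0]]
force: [-3.1, 1.2, 7.3]
finger_gap: 0.148
```

>>> {"op": "apply_moves", "data": {
  "slide": [
    [0,0,0],
    [0,0,0],
    [0,0,0],
    [0,0,0],
    [0,0,0],
    [0,0,0],
    [0,0,0],
    [0,0,0]
  ],
  "delta_rot": [
    [0,0,0.12],
    [0,0,0.24],
    [0,0,0.36],
    [0,0,0.48],
    [0,0,0.6],
    [0,0,0.72],
    [0,0,0.84],
    [0,0,0.88]
  ],
  "grip": [0,0,0,0,0,0,0,0]
}}

```text
time: 24.55
position: [0.4577, -0.3734, 0.0722]
tool_rot: [[-0.05, -0.999, -0.002], [-0.999, 0.05, 0.002], [-0.002, 0.002, -1.0]]
force: [-4.1, 3.7, 8.5]
finger_gap: 0.148
```

```bash
python3 - <<'E'
from h import *
st()
c=cam("wrist");save(c,"w9")
E
```

```text
24.55 pos [ 0.4577 -0.3734  0.0722] yaw -1.6203 zax [-0.002  0.002 -1.   ] F [-4.1  3.7  8.5] gap 0.148 j [-0.7   0.48  1.74 -0.    0.92  0.92]
```

View pics/w9.png

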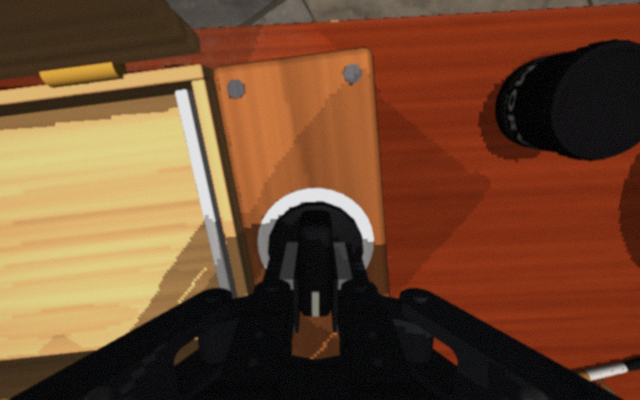

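>>> {"op": "apply_moves", "data": {
  "slide": [
    [0,0,0],
    [0,0,0],
    [0,0,0],
    [0,0,-4],
    [0,0,-8],
    [0,0,-12],
    [0,0,-12],
    [0,0,-12]
  ],
  "delta_rot": [
    [0,0,0],
    [0,0,0],
    [0,0,0],
    [0,0,0],
    [0,0,0],
    [0,0,-0.18],
    [0,0,-0.36],
    [0,0,-0.54]
  ],
  "grip": [0.5,0.5,0.5,0.5,0.5,0.5,0.5,0.5]
}}

```text
time: 25.6
position: [0.459, -0.3744, 0.1918]
tool_rot: [[0.477, -0.879, 0.001], [-0.879, -0.477, -0.001], [0.001, -0.001, -1.0]]
force: [0.3, 0.5, -1.1]
finger_gap: 0.504
```

>>> {"op": "apply_moves", "data": {
  "slide": [
    [0,0,0],
    [0,0,0],
    [0,0,0],
    [0,0,0],
    [0,0,0],
    [0,0,0],
    [0,0,0],
    [0,0,0]
  ],
  "delta_rot": [
    [0,0,-0.18],
    [0,0,-0.36],
    [0,0,-0.54],
    [0,0,-0.72],
    [0,0,-0.9],
    [0,0,-1.08],
    [0,0,-1.22],
    [0,0,-1.22]
  ],
  "grip": [0.5,0.5,0.5,0.5,0.5,0.5,0.5,0.5]
}}

```text
time: 26.6
position: [0.4588, -0.3743, 0.191]
tool_rot: [[0.99, 0.139, -0.0], [0.139, -0.99, 0.0], [-0.0, -0.0, -1.0]]
force: [0.5, 0.3, -0.4]
finger_gap: 0.499
```

```bash
python3 - <<'E'
from h import *
st()
c=cam("wrist");save(c,"w10");save(c,"w10c",(160,30,230,140),5.4)
for k in ["pointer","red_mark","knob_grip"]:
    for d in spotter.tip_of(k,c)[:4]:
        print(k,round(d['confidence'],2),np.round(d['xyz'],3),np.round(proj(c,d['xyz'])))
E
```

```text
26.6 pos [ 0.4588 -0.3743  0.191 ] yaw 0.1394 zax [-0.  0. -1.] F [ 0.5  0.3 -0.4] gap 0.499 j [-0.7   0.37  1.59  0.    1.18 -0.84]
pointer 0.77 [ 0.348 -0.331  0.054] [188. 120.]
red_mark 0.68 [ 0.349 -0.331  0.044] [193. 119.]
knob_grip 0.57 [ 0.461 -0.374  0.077] [318. 197.]
```

View pics/w10c.png

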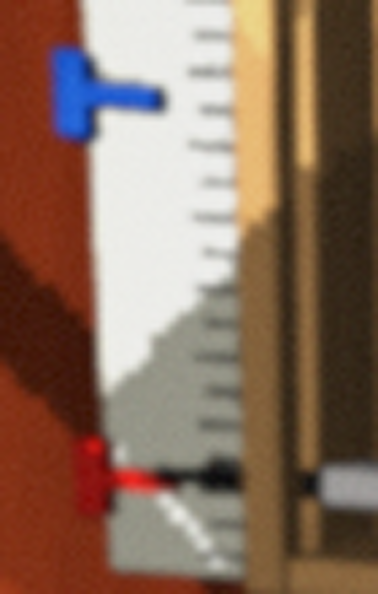

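View pics/w10.png

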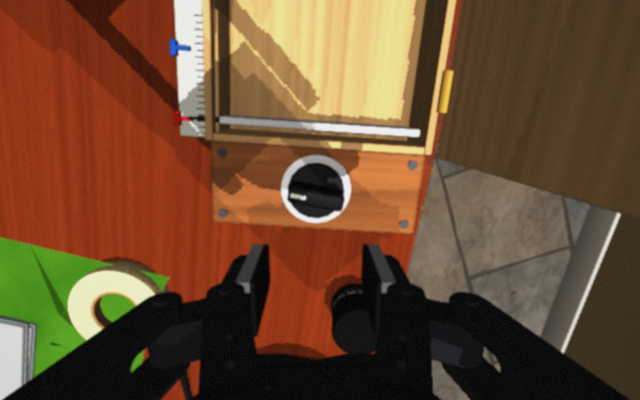

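```bash
python3 - <<'E'
from h import *
go([0.40,0.18,0.28],1.571)
E
```

```text
slide [  1.89 -55.71  -8.88] rot [-0.    -0.    -1.431] rows 9.03056418404802
```

>>> {"op": "apply_moves", "data": {
  "slide": [
    [0.2,-6,-4],
    [0.5,-12,-8.9],
    [0.8,-18,-8.9],
    [1.1,-24,-8.9],
    [1.4,-30,-8.9],
    [1.6,-36,-8.9],
    [1.9,-42,-8.9],
    [1.9,-48,-8.9]
  ],
  "delta_rot": [
    [0,0,-0.18],
    [0,0,-0.36],
    [0,0,-0.54],
    [0,0,-0.72],
    [0,0,-0.9],
    [0,0,-1.08],
    [0,0,-1.26],
    [0,0,-1.43]
  ],
  "grip": [1,1,1,1,1,1,1,1]
}}

```text
time: 27.8
position: [0.4106, 0.0998, 0.2806]
tool_rot: [[-0.005, 1.0, 0.001], [1.0, 0.005, 0.0], [0.0, 0.001, -1.0]]
force: [0.6, 0.0, 0.7]
finger_gap: 0.998
```

```bash
python3 - <<'E'
from h import *
st(); go([0.40,0.18,0.28],1.571)
E
```

```text
27.8 pos [0.4106 0.0998 0.2806] yaw 1.5753 zax [ 0.001  0.    -1.   ] F [0.6 0.  0.7] gap 0.998 j [ 0.21  0.04  1.79  0.    1.31 -1.36]
slide [ 8.02 -1.02  0.07] rot [ 0.001 -0.     0.004] rows 1.2938833056833081
```

>>> {"op": "apply_moves", "data": {
  "slide": [
    [5,-1,0],
    [8,-1,0],
    [8,-1,0],
    [8,-1,0]
  ],
  "delta_rot": [
    [0,0,0],
    [0,0,0],
    [0,0,0],
    [0,0,0]
  ],
  "grip": [1,1,1,1]
}}

```text
time: 28.3
position: [0.4008, 0.1773, 0.2803]
tool_rot: [[0.0, 1.0, -0.0], [1.0, -0.0, -0.001], [-0.001, -0.0, -1.0]]
force: [0.2, -0.1, -0.1]
finger_gap: 1.003
```

```bash
python3 - <<'E'
from h import *
st()
c=cam("wrist");save(c,"w11")
for k in ["tube_0_mid","tube_1_mid","tube_2_mid","tube_3_mid","carton_mid"]:
    for d in spotter.tip_of(k,c)[:4]:
        print(k,round(d['confidence'],2),np.round(d['xyz'],3),np.round(proj(c,d['xyz'])))
    if k[:4]=="tube":
      for d in spotter.regions_of(k,c)[:2]:
        m=d['region'].astype('uint8'); ys,xs=np.nonzero(m)
        P=np.array([atz(c,u,v,.011)[:2] for u,v in zip(xs,ys)])
        if len(P)<50: continue
        rr=cv2.minAreaRect((P*1000).astype(np.float32)); vx=cv2.fitLine((P*1000).astype(np.float32),2,0,.01,.01).ravel()
        print('  region',round(d['confidence'],2),m.sum(),np.round(P.mean(0),4),rr,np.arctan2(vx[1],vx[0]))
E
```

```text
28.3 pos [0.4008 0.1773 0.2803] yaw 1.5705 zax [-0.    -0.001 -1.   ] F [ 0.2 -0.1 -0.1] gap 1.003 j [ 0.39  0.07  1.76 -0.    1.31 -1.18]
tube_0_mid 0.95 [0.451 0.138 0.008] [286. 203.]
  region 0.74 2008 [0.4459 0.1395] ((449.94976806640625, 140.06210327148438), (145.96978759765625, 30.86525535583496), 4.183428764343262) 0.032682296
tube_1_mid 0.85 [0.421 0.36  0.014] [462. 181.]
tube_1_mid 0.67 [0.295 0.238 0.01 ] [368.  74.]
  region 0.83 1811 [0.4213 0.3583] ((423.24615478515625, 360.2928161621094), (32.48746871948242, 133.74578857421875), 87.99063110351562) -0.064317726
  region 0.62 2878 [0.2924 0.24  ] ((289.2654724121094, 236.3245391845703), (135.1267852783203, 33.14469528198242), 50.35868835449219) 0.8832826
tube_2_mid 0.57 [0.486 0.218 0.008] [347. 228.]
  region 0.8 2354 [0.4786 0.2178] ((489.4082336425781, 218.5882110595703), (141.86968994140625, 35.565391540527344), 3.9769210815429688) 0.05564243
carton_mid 0.83 [0.348 0.019 0.021] [180. 122.]
```

View pics/w11.png

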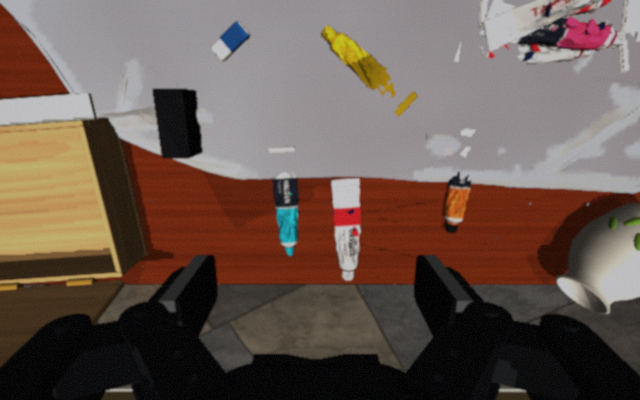

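```bash
python3 - <<'E'
from h import *
st(); go([0.450,0.140,0.08],1.64); go([0.450,0.140,0.001],1.64); print(tow(0,-.065),tow(0,.005),tow(0,.075))
E
```

```text
28.8 pos [0.401  0.1777 0.2803] yaw 1.5705 zax [ 0.  0. -1.] F [-0.4  0.6  0.4] gap 1.002 j [ 0.39  0.07  1.76  0.    1.31 -1.18]
slide [-3.77  4.9  20.03] rot [ 0.   -0.   -0.07] rows 3.354384219354493
slide [-3.77  4.9  27.93] rot [ 0.   -0.   -0.07] rows 4.577404602411492
[ 0.45000006 -0.2628074 ] [ 0.44461538 -0.19301482] [ 0.4392307  -0.12322223]
```

>>> {"op": "apply_moves", "data": {
  "slide": [
    [-2,2.5,5],
    [-3.8,4.9,11],
    [-3.8,4.9,17],
    [-3.8,4.9,22],
    [-3.8,4.9,26],
    [-3.8,4.9,27.9],
    [-3.8,4.9,27.9],
    [-3.8,4.9,27.9]
  ],
  "delta_rot": [
    [0,0,-0.07],
    [0,0,-0.07],
    [0,0,-0.07],
    [0,0,-0.07],
    [0,0,-0.07],
    [0,0,-0.07],
    [0,0,-0.07],
    [0,0,-0.07]
  ],
  "grip": [0.7,0.7,0.7,0.7,0.7,0.7,0.7,0.7]
}}

```text
time: 29.8
position: [0.4507, 0.1402, 0.0021]
tool_rot: [[-0.07, 0.998, 0.002], [0.998, 0.07, 0.001], [0.0, 0.002, -1.0]]
force: [-0.1, -0.3, 0.6]
finger_gap: 0.704
```

>>> {"op": "apply_moves", "data": {
  "slide": [
    [0,0,0],
    [0,0,0],
    [0,0,0],
    [0,0,0],
    [0,0,0],
    [0,0,0]
  ],
  "delta_rot": [
    [0,0,0],
    [0,0,0],
    [0,0,0],
    [0,0,0],
    [0,0,0],
    [0,0,0]
  ],
  "grip": [0,0,0,0,0,0],
  "grip_force": 40
}}

```text
time: 30.55
position: [0.4506, 0.14, 0.0026]
tool_rot: [[-0.07, 0.998, 0.002], [0.998, 0.07, 0.0], [0.0, 0.002, -1.0]]
force: [-0.3, -1.2, 6.1]
finger_gap: 0.334
```

>>> {"op": "apply_moves", "data": {
  "slide": [
    [0,0,-3],
    [0,0,-7],
    [0,0,-12],
    [0,0,-14],
    [0,0,-14]
  ],
  "delta_rot": [
    [0,0,0],
    [0,0,0],
    [0,0,0],
    [0,0,0],
    [0,0,0]
  ],
  "grip": [0,0,0,0,0]
}}

```text
time: 31.18
position: [0.4509, 0.1403, 0.1432]
tool_rot: [[-0.07, 0.998, 0.005], [0.998, 0.07, 0.001], [0.001, 0.005, -1.0]]
force: [0.2, -0.6, -0.7]
finger_gap: 0.341
```

```bash
python3 - <<'E'
from h import *
st()
c=cam("wrist");save(c,"w12")
go([0.450,-0.2628,0.14],1.648)
E
```

```text
31.18 pos [0.4509 0.1403 0.1432] yaw 1.641 zax [ 0.005  0.001 -1.   ] F [ 0.2 -0.6 -0.7] gap 0.341 j [ 0.28  0.24  1.93  0.    0.97 -1.36]
slide [-40.18  -2.81   0.15] rot [ 0.001 -0.    -0.007] rows 6.443825355581427
```

View pics/w12.png

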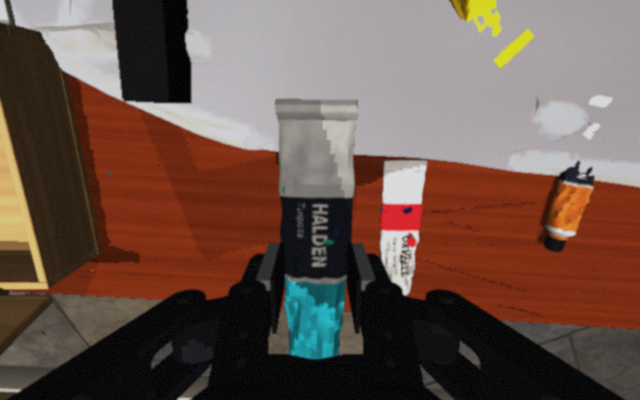

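>>> {"op": "apply_moves", "data": {
  "slide": [
    [-5,-0.5,0],
    [-11,-1,0],
    [-17,-1.5,0],
    [-23,-2,0],
    [-29,-2.5,0],
    [-35,-2.8,0],
    [-39,-2.8,0],
    [-40.2,-2.8,0]
  ],
  "delta_rot": [
    [0,0,0],
    [0,0,0],
    [0,0,0],
    [0,0,0],
    [0,0,0],
    [0,0,0],
    [0,0,0],
    [0,0,0]
  ],
  "grip": [0,0,0,0,0,0,0,0]
}}

```text
time: 32.22
position: [0.4493, -0.2647, 0.1395]
tool_rot: [[-0.067, 0.998, -0.003], [0.998, 0.067, 0.002], [0.002, -0.002, -1.0]]
force: [-0.6, 0.8, -0.7]
finger_gap: 0.336
```

>>> {"op": "apply_moves", "data": {
  "slide": [
    [0,0,2],
    [0,0,4],
    [0,0,4],
    [0,0,4]
  ],
  "delta_rot": [
    [0,0,0],
    [0,0,0],
    [0,0,0],
    [0,0,0]
  ],
  "grip": [0,0,0,0]
}}

```text
time: 32.72
position: [0.4504, -0.2624, 0.1014]
tool_rot: [[-0.071, 0.997, -0.0], [0.997, 0.071, 0.0], [0.0, -0.0, -1.0]]
force: [-0.2, 0.1, -0.8]
finger_gap: 0.336
```

```bash
python3 - <<'E'
from h import *
st()
c=cam("wrist");save(c,"w13")
go([0.450,-0.2628,0.01],1.648)
E
```

```text
32.73 pos [ 0.4504 -0.2624  0.1014] yaw 1.6418 zax [-0.  0. -1.] F [-0.2  0.1 -0.8] gap 0.336 j [-0.55  0.36  1.87  0.    0.91 -2.19]
slide [ 0.   -0.07  9.18] rot [ 0.001  0.    -0.006] rows 1.4684594022929054
```

View pics/w13.png

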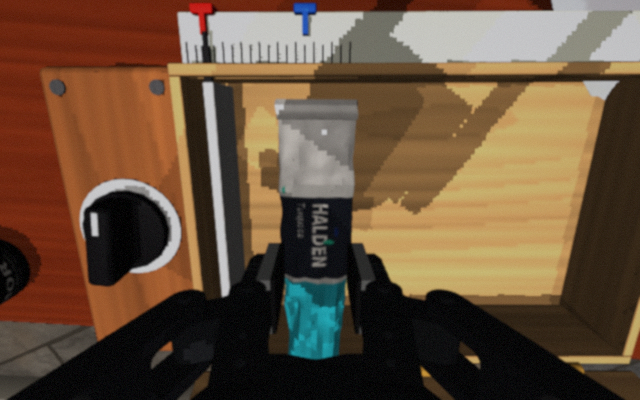

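```bash
python3 - <<'E'
from h import *
c=cam("wrist")
for n,u,v,z in (("tubeend",316,100,.115),("inner front rim",316,78,.065),("outer front rim",316,66,.065),("leftouter",625,358,.065)):
    q=atz(c,u,v,z); print(n,np.round(q,4),np.round(tocase(q),4))
E
```

```text
tubeend [ 0.3787 -0.268   0.115 ] [-0.0715 -0.0646]
inner front rim [ 0.3673 -0.2687  0.065 ] [-0.0829 -0.0645]
outer front rim [ 0.3617 -0.2691  0.065 ] [-0.0885 -0.0645]
leftouter [ 0.5212 -0.0602  0.065 ] [0.0865 0.1315]
```

>>> {"op": "apply_moves", "data": {
  "slide": [
    [0,0,3],
    [0,0,6],
    [0,0,8],
    [0,0,9],
    [0,0,9],
    [0,0,9]
  ],
  "delta_rot": [
    [0,0,0],
    [0,0,0],
    [0,0,0],
    [0,0,0],
    [0,0,0],
    [0,0,0]
  ],
  "grip": [0,0,0,0,0,0]
}}

```text
time: 33.58
position: [0.4509, -0.2634, 0.0122]
tool_rot: [[-0.07, 0.998, 0.002], [0.998, 0.07, -0.001], [-0.001, 0.002, -1.0]]
force: [0.5, -0.1, -0.6]
finger_gap: 0.339
```

>>> {"op": "apply_moves", "data": {
  "slide": [
    [0,0,0],
    [0,0,0],
    [0,0,0],
    [0,0,-4],
    [0,0,-9],
    [0,0,-15],
    [0,0,-20],
    [0,0,-20]
  ],
  "delta_rot": [
    [0,0,0],
    [0,0,0],
    [0,0,0],
    [0,0,0],
    [0,0,0],
    [0,0,0],
    [0,0,0],
    [0,0,0]
  ],
  "grip": [0.6,0.6,0.6,0.6,0.6,0.6,0.8,1]
}}

```text
time: 34.58
position: [0.4523, -0.2643, 0.2158]
tool_rot: [[-0.07, 0.998, 0.008], [0.998, 0.07, -0.005], [-0.006, 0.008, -1.0]]
force: [-0.1, -0.8, -0.5]
finger_gap: 0.977
```

```bash
python3 - <<'E'
from h import *
st()
c=cam("wrist");save(c,"w14")
go([0.42,0.25,0.26],1.571)
E
```

```text
34.58 pos [ 0.4523 -0.2643  0.2158] yaw 1.641 zax [ 0.008 -0.005 -1.   ] F [-0.1 -0.8 -0.5] gap 0.977 j [-0.55  0.25  1.71  0.    1.17 -2.19]
slide [51.42  0.54 -4.82] rot [0.003 0.002 0.07 ] rows 8.263703946424723
```

View pics/w14.png

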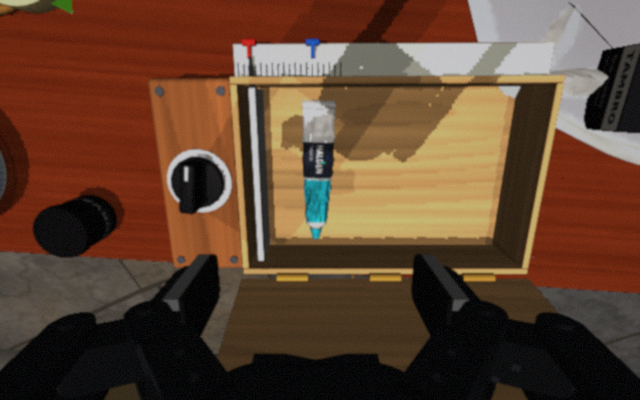

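Tube 0 lies in the tray at (317,165), right of the divider, and the pointer is under the red clip (250,60). Now I'll go back to the remaining tubes.

>>> {"op": "apply_moves", "data": {
  "slide": [
    [6,0,-3],
    [12,0.3,-4.8],
    [18,0.5,-4.8],
    [24,0.5,-4.8],
    [30,0.5,-4.8],
    [36,0.5,-4.8],
    [42,0.5,-4.8],
    [48,0.5,-4.8]
  ],
  "delta_rot": [
    [0,0,0.01],
    [0,0,0.02],
    [0,0,0.03],
    [0,0,0.04],
    [0,0,0.05],
    [0,0,0.06],
    [0,0,0.07],
    [0,0,0.07]
  ],
  "grip": [1,1,1,1,1,1,1,1]
}}

```text
time: 35.62
position: [0.4203, 0.2176, 0.2574]
tool_rot: [[-0.0, 1.0, -0.003], [1.0, 0.0, -0.002], [-0.002, -0.003, -1.0]]
force: [0.7, -0.4, 0.4]
finger_gap: 1.0
```

>>> {"op": "apply_moves", "data": {
  "slide": [
    [3,0,0],
    [3,0,0],
    [3,0,0]
  ],
  "delta_rot": [
    [0,0,0],
    [0,0,0],
    [0,0,0]
  ],
  "grip": [1,1,1]
}}

```text
time: 36.0
position: [0.4209, 0.2451, 0.258]
tool_rot: [[-0.0, 1.0, -0.002], [1.0, 0.0, -0.002], [-0.002, -0.002, -1.0]]
force: [0.5, 0.2, 0.5]
finger_gap: 1.0
```

```bash
cat > tubes.py <<'E'
from h import *
import sys
st()
c=cam("wrist");save(c,sys.argv[1])
for k in ["tube_1_mid","tube_2_mid"]:
    for d in spotter.tip_of(k,c)[:4]:
        print(k,round(d['confidence'],2),np.round(d['xyz'],3),np.round(proj(c,d['xyz'])))
    for d in spotter.regions_of(k,c)[:2]:
        m=d['region'].astype('uint8'); ys,xs=np.nonzero(m)
        P=np.array([atz(c,u,v,.011)[:2] for u,v in zip(xs,ys)])
        if len(P)<50: continue
        rr=cv2.minAreaRect((P*1000).astype(np.float32)); vx=cv2.fitLine((P*1000).astype(np.float32),2,0,.01,.01).ravel()
        print('  region',round(d['confidence'],2),m.sum(),np.round(P.mean(0),4),np.round(np.array(rr[0]),1),np.round(rr[1],1),round(rr[2],1),'fit',np.arctan2(vx[1],vx[0]))
E
python3 tubes.py w15
```

```text
36.0 pos [0.4209 0.2451 0.258 ] yaw 1.5709 zax [-0.002 -0.002 -1.   ] F [0.5 0.2 0.5] gap 1.0 j [ 0.5   0.17  1.71 -0.    1.27 -1.07]
tube_1_mid 0.89 [0.423 0.359 0.013] [413. 171.]
tube_1_mid 0.86 [0.292 0.235 0.009] [307.  50.]
  region 0.79 3436 [0.2928 0.2413] [289.3 236.7] [136.6  33.3] 50.0 fit 0.8762931
  region 0.71 2190 [0.4198 0.3593] [424.  356.8] [ 33.1 135. ] 83.7 fit -0.07801243
tube_2_mid 0.84 [0.485 0.22  0.011] [296. 220.]
  region 0.68 2636 [0.4787 0.2192] [489.4 220.9] [141.3  35.2] 4.2 fit 0.04130594
```

View pics/w15.png

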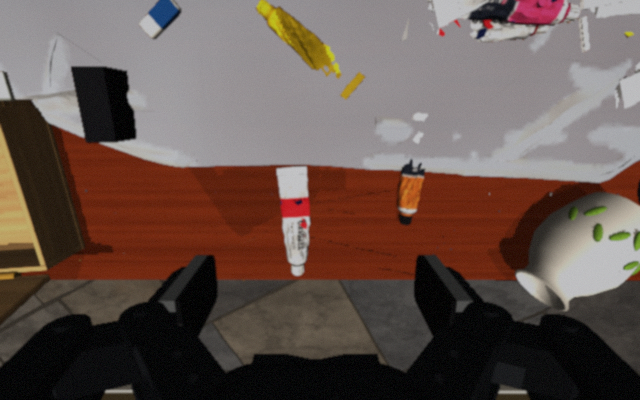

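```bash
python3 - <<'E'
from h import *
go([0.488,0.220,0.002],1.634)
E
```

```text
slide [-2.51  6.64 25.74] rot [ 0.     0.    -0.065] rows 4.271440899189265
```

>>> {"op": "apply_moves", "data": {
  "slide": [
    [-1.5,4,4],
    [-2.5,6.6,9],
    [-2.5,6.6,15],
    [-2.5,6.6,20],
    [-2.5,6.6,24],
    [-2.5,6.6,25.7],
    [-2.5,6.6,25.7],
    [-2.5,6.6,25.7]
  ],
  "delta_rot": [
    [0,0,-0.065],
    [0,0,-0.065],
    [0,0,-0.065],
    [0,0,-0.065],
    [0,0,-0.065],
    [0,0,-0.065],
    [0,0,-0.065],
    [0,0,-0.065]
  ],
  "grip": [0.75,0.75,0.75,0.75,0.75,0.75,0.75,0.75]
}}

```text
time: 37.25
position: [0.4884, 0.2212, 0.0033]
tool_rot: [[-0.065, 0.998, 0.002], [0.998, 0.065, 0.001], [0.001, 0.002, -1.0]]
force: [-0.4, 1.0, 0.6]
finger_gap: 0.75
```

>>> {"op": "apply_moves", "data": {
  "slide": [
    [0,0,0],
    [0,0,0],
    [0,0,0],
    [0,0,0],
    [0,0,0],
    [0,0,0]
  ],
  "delta_rot": [
    [0,0,0],
    [0,0,0],
    [0,0,0],
    [0,0,0],
    [0,0,0],
    [0,0,0]
  ],
  "grip": [0,0,0,0,0,0],
  "grip_force": 40
}}

```text
time: 38.0
position: [0.4881, 0.2214, 0.0036]
tool_rot: [[-0.065, 0.998, 0.002], [0.998, 0.065, 0.001], [0.001, 0.002, -1.0]]
force: [-1.3, -1.2, 6.0]
finger_gap: 0.376
```

>>> {"op": "apply_moves", "data": {
  "slide": [
    [0,0,-3],
    [0,0,-7],
    [0,0,-12],
    [0,0,-14],
    [0,0,-14]
  ],
  "delta_rot": [
    [0,0,0],
    [0,0,0],
    [0,0,0],
    [0,0,0],
    [0,0,0]
  ],
  "grip": [0,0,0,0,0]
}}

```text
time: 38.62
position: [0.4884, 0.2216, 0.1442]
tool_rot: [[-0.065, 0.998, 0.004], [0.998, 0.065, 0.002], [0.002, 0.004, -1.0]]
force: [-0.3, -0.0, -1.1]
finger_gap: 0.369
```

```bash
python3 - <<'E'
from h import *
st()
c=cam("wrist");save(c,"w16")
go([0.4446,-0.193,0.14],1.648)
E
```

```text
38.62 pos [0.4884 0.2216 0.1442] yaw 1.636 zax [ 0.004  0.002 -1.   ] F [-0.3 -0.  -1.1] gap 0.369 j [ 0.4   0.33  1.79  0.    1.02 -1.23]
slide [-41.05  -6.98   0.23] rot [ 0.001 -0.    -0.012] rows 6.661651409429693
```

View pics/w16.png

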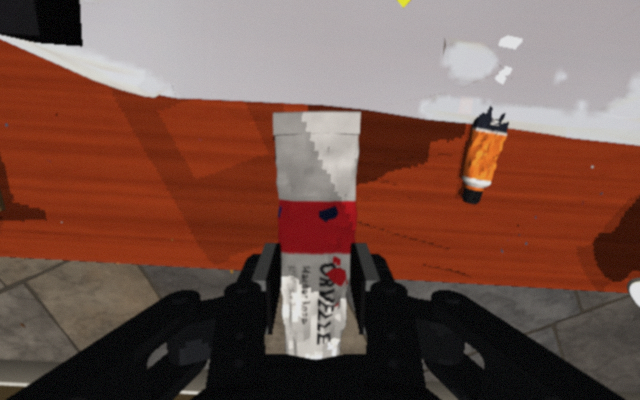

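>>> {"op": "apply_moves", "data": {
  "slide": [
    [-5,-1,0],
    [-11,-2,0],
    [-17,-4,0],
    [-23,-5,0],
    [-29,-6,0],
    [-35,-7,0],
    [-39.5,-7,0],
    [-41,-7,0]
  ],
  "delta_rot": [
    [0,0,-0.01],
    [0,0,-0.01],
    [0,0,-0.01],
    [0,0,-0.01],
    [0,0,-0.01],
    [0,0,-0.01],
    [0,0,-0.01],
    [0,0,-0.01]
  ],
  "grip": [0,0,0,0,0,0,0,0]
}}

```text
time: 39.67
position: [0.4435, -0.1943, 0.1407]
tool_rot: [[-0.072, 0.997, -0.003], [0.997, 0.072, 0.001], [0.001, -0.002, -1.0]]
force: [0.1, 0.8, -0.8]
finger_gap: 0.375
```

>>> {"op": "apply_moves", "data": {
  "slide": [
    [0,0,2],
    [0,0,4],
    [0,0,4],
    [0,0,4]
  ],
  "delta_rot": [
    [0,0,0],
    [0,0,0],
    [0,0,0],
    [0,0,0]
  ],
  "grip": [0,0,0,0]
}}

```text
time: 40.17
position: [0.4446, -0.192, 0.1024]
tool_rot: [[-0.076, 0.997, -0.0], [0.997, 0.076, 0.0], [0.0, -0.0, -1.0]]
force: [-0.2, -0.2, 0.1]
finger_gap: 0.377
```

```bash
python3 - <<'E'
from h import *
st()
c=cam("wrist");save(c,"w17")
go([0.4446,-0.193,0.01],1.648)
E
```

```text
40.17 pos [ 0.4446 -0.192   0.1024] yaw 1.6468 zax [-0.  0. -1.] F [-0.2 -0.2  0.1] gap 0.377 j [-0.43  0.31  1.95  0.    0.88 -2.08]
slide [-0.08 -0.03  9.27] rot [ 0.001  0.    -0.001] rows 1.483289490693472
```

View pics/w17.png

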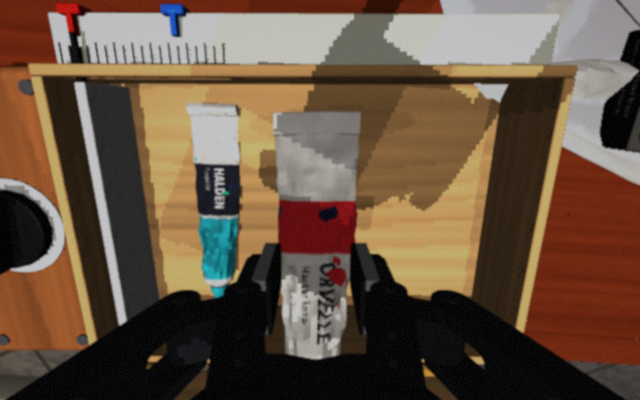

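>>> {"op": "apply_moves", "data": {
  "slide": [
    [0,0,3],
    [0,0,6],
    [0,0,8],
    [0,0,9.1],
    [0,0,9.1],
    [0,0,9.1]
  ],
  "delta_rot": [
    [0,0,0],
    [0,0,0],
    [0,0,0],
    [0,0,0],
    [0,0,0],
    [0,0,0]
  ],
  "grip": [0,0,0,0,0,0]
}}

```text
time: 40.98
position: [0.4451, -0.1928, 0.0121]
tool_rot: [[-0.075, 0.997, 0.002], [0.997, 0.075, -0.001], [-0.001, 0.002, -1.0]]
force: [-0.2, -0.0, -0.2]
finger_gap: 0.374
```

>>> {"op": "apply_moves", "data": {
  "slide": [
    [0,0,0],
    [0,0,0],
    [0,0,0],
    [0,0,-4],
    [0,0,-9],
    [0,0,-15],
    [0,0,-20],
    [0,0,-20]
  ],
  "delta_rot": [
    [0,0,0],
    [0,0,0],
    [0,0,0],
    [0,0,0],
    [0,0,0],
    [0,0,0],
    [0,0,0],
    [0,0,0]
  ],
  "grip": [0.6,0.6,0.6,0.6,0.6,0.6,0.8,1]
}}

```text
time: 41.98
position: [0.4465, -0.1935, 0.2155]
tool_rot: [[-0.075, 0.997, 0.009], [0.997, 0.075, -0.004], [-0.005, 0.009, -1.0]]
force: [-0.5, -0.7, -0.7]
finger_gap: 0.981
```

```bash
python3 - <<'E'
from h import *
st()
c=cam("wrist");save(c,"w18")
go([0.40,0.33,0.24],1.49)
E
```

```text
41.98 pos [ 0.4465 -0.1935  0.2155] yaw 1.646 zax [ 0.009 -0.004 -1.   ] F [-0.5 -0.7 -0.7] gap 0.981 j [-0.43  0.19  1.79  0.    1.15 -2.08]
slide [52.47 -0.55 -2.81] rot [0.004 0.002 0.156] rows 8.40774989193848
```

View pics/w18.png

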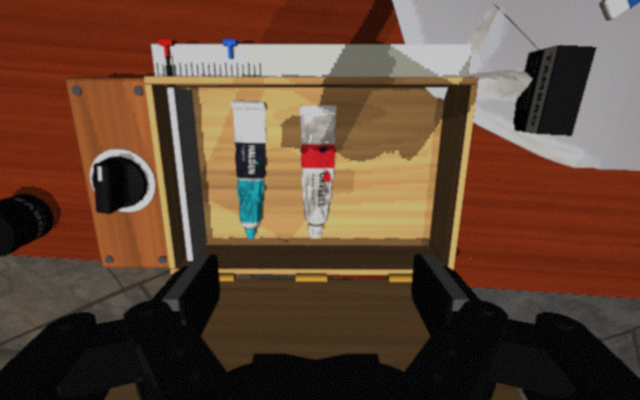

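Both tubes lie in the tray ((250,170) and (317,170)). The orange one is next.

>>> {"op": "apply_moves", "data": {
  "slide": [
    [6,0,-1.5],
    [12,-0.5,-2.8],
    [18,-0.5,-2.8],
    [24,-0.5,-2.8],
    [30,-0.5,-2.8],
    [36,-0.5,-2.8],
    [42,-0.5,-2.8],
    [48,-0.5,-2.8]
  ],
  "delta_rot": [
    [0,0,0.02],
    [0,0,0.04],
    [0,0,0.06],
    [0,0,0.08],
    [0,0,0.1],
    [0,0,0.12],
    [0,0,0.14],
    [0,0,0.155]
  ],
  "grip": [1,1,1,1,1,1,1,1]
}}

```text
time: 43.02
position: [0.4021, 0.2871, 0.2373]
tool_rot: [[0.08, 0.997, -0.003], [0.997, -0.08, -0.002], [-0.002, -0.003, -1.0]]
force: [1.4, -0.1, 0.6]
finger_gap: 0.996
```

>>> {"op": "apply_moves", "data": {
  "slide": [
    [4,0,0],
    [4,0,0],
    [4,0,0],
    [4,0,0]
  ],
  "delta_rot": [
    [0,0,0],
    [0,0,0],
    [0,0,0],
    [0,0,0]
  ],
  "grip": [1,1,1,1]
}}

```text
time: 43.52
position: [0.4063, 0.3242, 0.2388]
tool_rot: [[0.081, 0.997, -0.001], [0.997, -0.081, -0.001], [-0.001, -0.001, -1.0]]
force: [-0.8, 0.8, 1.7]
finger_gap: 0.996
```

```bash
python3 tubes.py w19
```

```text
43.52 pos [0.4063 0.3242 0.2388] yaw 1.4896 zax [-0.001 -0.001 -1.   ] F [-0.8  0.8  1.7] gap 0.996 j [ 0.65  0.23  1.67 -0.    1.24 -0.84]
tube_1_mid 0.81 [0.297 0.241 0.01 ] [227.  74.]
tube_1_mid 0.65 [0.422 0.359 0.009] [348. 182.]
  region 0.84 3461 [0.2921 0.2421] [287.9 238.1] [135.3  31.5] 50.2 fit 0.897234
```

View pics/w19.png

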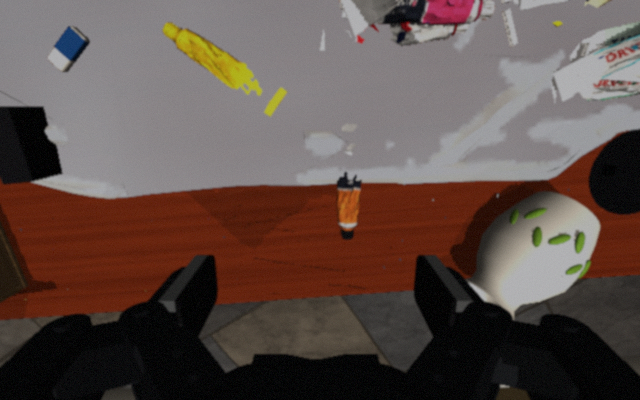

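```bash
python3 - <<'E'
from h import *
im=cv2.imread("pics/w19.png")[100:260,280:420]
cv2.imwrite("pics/w19c.png",cv2.resize(im,None,fx=4,fy=3.7,interpolation=cv2.INTER_CUBIC))
c=cam("wrist")
R=np.array([np.cos(-.06),np.sin(-.06)])
for s in(-.067,0,.067): print(proj(c,[.423+R[0]*s,.3575+R[1]*s,.011]))
go([0.423,0.358,0.002],1.52)
E
```

```text
[345.71204221 122.11388309]
[345.44892156 182.67514579]
[345.21799162 237.61386428]
slide [ 3.4   1.36 23.75] rot [ 0.   -0.   -0.03] rows 3.8454335593673403
```

View pics/w19c.png

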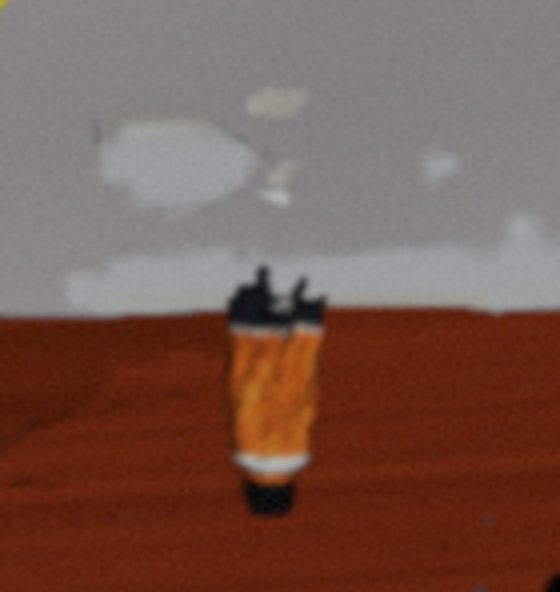

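```bash
python3 - <<'E'
from h import *
go([0.423,0.3595,0.002],1.485)
E
```

```text
slide [ 3.55  1.35 23.75] rot [ 0.    -0.     0.005] rows 3.8487899240183627
```

>>> {"op": "apply_moves", "data": {
  "slide": [
    [2,1,4],
    [3.5,1.35,9],
    [3.5,1.35,14],
    [3.5,1.35,19],
    [3.5,1.35,22],
    [3.5,1.35,23.7],
    [3.5,1.35,23.7],
    [3.5,1.35,23.7]
  ],
  "delta_rot": [
    [0,0,0],
    [0,0,0],
    [0,0,0],
    [0,0,0],
    [0,0,0],
    [0,0,0],
    [0,0,0],
    [0,0,0]
  ],
  "grip": [0.75,0.75,0.75,0.75,0.75,0.75,0.75,0.75]
}}

```text
time: 44.82
position: [0.4234, 0.3598, 0.0031]
tool_rot: [[0.08, 0.997, 0.001], [0.997, -0.08, 0.001], [0.001, 0.001, -1.0]]
force: [0.3, -0.3, -0.6]
finger_gap: 0.751
```

>>> {"op": "apply_moves", "data": {
  "slide": [
    [0,0,0],
    [0,0,0],
    [0,0,0],
    [0,0,0],
    [0,0,0],
    [0,0,0]
  ],
  "delta_rot": [
    [0,0,0],
    [0,0,0],
    [0,0,0],
    [0,0,0],
    [0,0,0],
    [0,0,0]
  ],
  "grip": [0,0,0,0,0,0],
  "grip_force": 40
}}

```text
time: 45.58
position: [0.4232, 0.3598, 0.0035]
tool_rot: [[0.08, 0.997, 0.001], [0.997, -0.08, 0.001], [0.001, 0.001, -1.0]]
force: [0.1, -1.3, 5.1]
finger_gap: 0.326
```

>>> {"op": "apply_moves", "data": {
  "slide": [
    [0,0,-3],
    [0,0,-7],
    [0,0,-12],
    [0,0,-14],
    [0,0,-14]
  ],
  "delta_rot": [
    [0,0,0],
    [0,0,0],
    [0,0,0],
    [0,0,0],
    [0,0,0]
  ],
  "grip": [0,0,0,0,0]
}}

```text
time: 46.2
position: [0.4235, 0.36, 0.1441]
tool_rot: [[0.08, 0.997, 0.003], [0.997, -0.08, 0.003], [0.003, 0.003, -1.0]]
force: [0.7, -1.0, 0.5]
finger_gap: 0.324
```

```bash
python3 - <<'E'
from h import *
st()
c=cam("wrist");save(c,"w20")
go([0.4392,-0.1232,0.14],1.648)
E
```

```text
46.2 pos [0.4235 0.36   0.1441] yaw 1.491 zax [ 0.003  0.003 -1.   ] F [ 0.7 -1.   0.5] gap 0.324 j [ 0.68  0.36  1.74  0.    1.04 -0.81]
slide [-47.97   5.49   0.22] rot [ 0.001 -0.001 -0.157] rows 7.7251063609114485
```

View pics/w20.png

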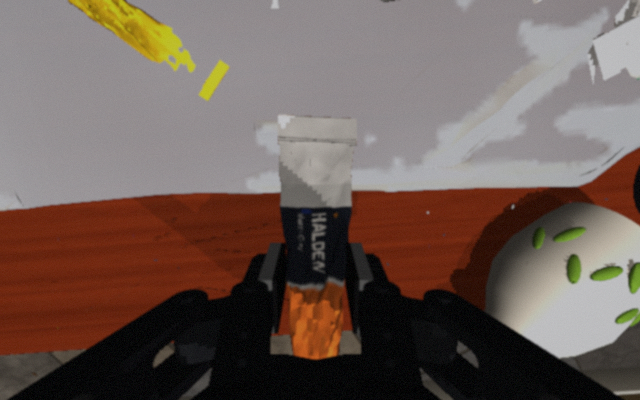

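>>> {"op": "apply_moves", "data": {
  "slide": [
    [-5,0.5,0],
    [-11,1,0],
    [-17,2,0],
    [-23,3,0],
    [-29,4,0],
    [-35,5,0],
    [-41,5.5,0],
    [-46,5.5,0]
  ],
  "delta_rot": [
    [0,0,-0.02],
    [0,0,-0.04],
    [0,0,-0.06],
    [0,0,-0.08],
    [0,0,-0.1],
    [0,0,-0.12],
    [0,0,-0.14],
    [0,0,-0.157]
  ],
  "grip": [0,0,0,0,0,0,0,0]
}}

```text
time: 47.25
position: [0.4398, -0.1055, 0.1407]
tool_rot: [[-0.077, 0.997, -0.003], [0.997, 0.077, 0.001], [0.001, -0.003, -1.0]]
force: [1.6, 0.6, -0.1]
finger_gap: 0.321
```

```bash
python3 - <<'E'
from h import *
st();go([0.4392,-0.1232,0.10],1.648)
E
```

```text
47.25 pos [ 0.4398 -0.1055  0.1407] yaw 1.6476 zax [-0.003  0.001 -1.   ] F [ 1.6  0.6 -0.1] gap 0.321 j [-0.26  0.21  1.97  0.    0.96 -1.91]
slide [-1.77 -0.19  4.07] rot [-0.003 -0.001 -0.   ] rows 0.7102034210551049
```

>>> {"op": "apply_moves", "data": {
  "slide": [
    [-1.9,-0.1,1],
    [-1.9,-0.1,3],
    [-1.9,-0.1,4],
    [-1.9,-0.1,4]
  ],
  "delta_rot": [
    [0,0,0],
    [0,0,0],
    [0,0,0],
    [0,0,0]
  ],
  "grip": [0,0,0,0]
}}

```text
time: 47.75
position: [0.4404, -0.122, 0.101]
tool_rot: [[-0.078, 0.997, -0.003], [0.997, 0.078, 0.001], [0.001, -0.003, -1.0]]
force: [0.6, -0.2, 0.2]
finger_gap: 0.323
```

```bash
python3 - <<'E'
from h import *
st()
c=cam("wrist");save(c,"w21")
go([0.4392,-0.1232,0.01],1.648)
E
```

```text
47.75 pos [ 0.4404 -0.122   0.101 ] yaw 1.6484 zax [-0.003  0.001 -1.   ] F [ 0.6 -0.2  0.2] gap 0.323 j [-0.3   0.27  2.01  0.    0.86 -1.94]
slide [-0.1  -0.18  9.18] rot [-0.001 -0.001  0.001] rows 1.4684763581865372
```

View pics/w21.png

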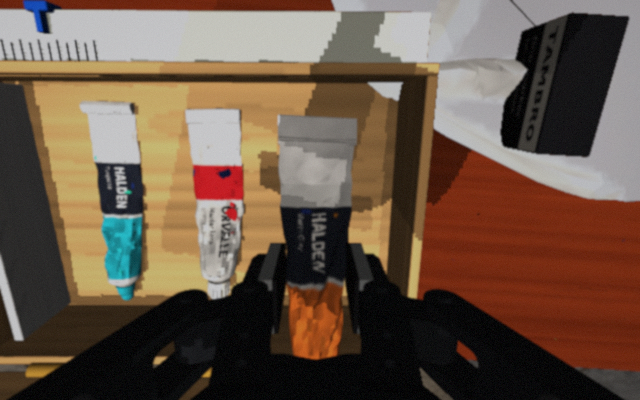

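>>> {"op": "apply_moves", "data": {
  "slide": [
    [0,0,3],
    [0,-0.1,6],
    [0,-0.1,8],
    [0,-0.1,9.0],
    [0,-0.1,9.0],
    [0,-0.1,9.0]
  ],
  "delta_rot": [
    [0,0,0],
    [0,0,0],
    [0,0,0],
    [0,0,0],
    [0,0,0],
    [0,0,0]
  ],
  "grip": [0,0,0,0,0,0]
}}

```text
time: 48.55
position: [0.4412, -0.1227, 0.0131]
tool_rot: [[-0.077, 0.997, 0.002], [0.997, 0.077, -0.0], [-0.001, 0.002, -1.0]]
force: [1.0, -0.7, 0.1]
finger_gap: 0.329
```

>>> {"op": "apply_moves", "data": {
  "slide": [
    [0,0,0],
    [0,0,0],
    [0,0,0],
    [0,0,-4],
    [0,0,-9],
    [0,0,-15],
    [0,0,-20],
    [0,0,-20]
  ],
  "delta_rot": [
    [0,0,0],
    [0,0,0],
    [0,0,0],
    [0,0,0],
    [0,0,0],
    [0,0,0],
    [0,0,0],
    [0,0,0]
  ],
  "grip": [0.55,0.55,0.55,0.55,0.55,0.55,0.55,0.55]
}}

```text
time: 49.55
position: [0.4426, -0.1233, 0.2163]
tool_rot: [[-0.077, 0.997, 0.009], [0.997, 0.077, -0.003], [-0.003, 0.009, -1.0]]
force: [0.6, 0.2, -0.2]
finger_gap: 0.548
```

```bash
python3 - <<'E'
from h import *
st()
c=cam("wrist");save(c,"w22")
go([0.33,-0.25,0.30],1.648)
E
```

```text
49.55 pos [ 0.4426 -0.1233  0.2163] yaw 1.6479 zax [ 0.009 -0.003 -1.   ] F [ 0.6  0.2 -0.2] gap 0.548 j [-0.3   0.14  1.84  0.    1.15 -1.94]
slide [-11.83 -12.02  -8.65] rot [ 0.004  0.001 -0.   ] rows 3.0324864873220965
```

View pics/w22.png

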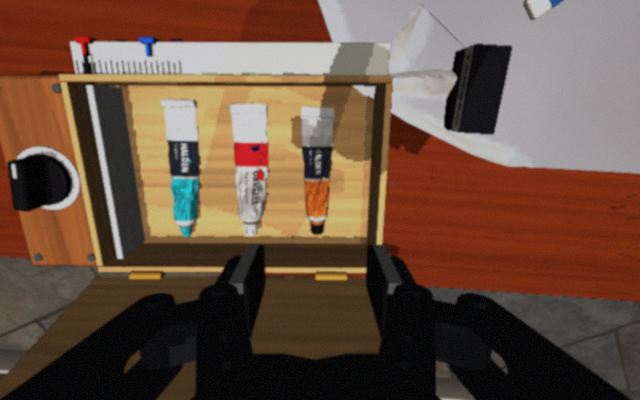

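```bash
python3 - <<'E'
from h import *
go([0.36,-0.33,0.24],1.648)
E
```

```text
slide [-20.03  -9.67  -2.62] rot [ 0.004  0.001 -0.   ] rows 3.5835648077565714
```

>>> {"op": "apply_moves", "data": {
  "slide": [
    [-5,-3,-2.6],
    [-11,-6,-2.6],
    [-16,-8,-2.6],
    [-20,-9.7,-2.6],
    [-20,-9.7,-2.6],
    [-20,-9.7,-2.6]
  ],
  "delta_rot": [
    [0,0,0],
    [0,0,0],
    [0,0,0],
    [0,0,0],
    [0,0,0],
    [0,0,0]
  ],
  "grip": [0.5,0.3,0,0,0,0]
}}

```text
time: 50.35
position: [0.3586, -0.3286, 0.2367]
tool_rot: [[-0.077, 0.997, -0.002], [0.997, 0.077, 0.003], [0.003, -0.002, -1.0]]
force: [-1.0, 0.5, -0.0]
finger_gap: -0.001
```

```bash
python3 - <<'E'
from h import *
imaging.capture("side");
st()
c=cam("wrist");save(c,"w23")
for k in ["pointer","red_mark","case","lid_hinge"]:
    for d in spotter.tip_of(k,c)[:3]:
        print(k,round(d['confidence'],2),np.round(d['xyz'],4),np.round(tocase(d['xyz']),4),np.round(proj(c,d['xyz'])))
p=proj(c,[.348,-.331,.048]).astype(int); print(p)
x0,y0=p[0]-40,max(0,p[1]-40)
save(c,"w23c",(x0,y0,x0+80,y0+80),7)
c=cam("scene"); 
for k in ["lid_edge"]:
    for d in spotter.tip_of(k,c)[:3]: print(k,d['confidence'],d['xyz'])
go([*tow(.175,0.0),0.32],1.648)
E
```

```text
50.4 pos [ 0.3589 -0.3284  0.2371] yaw 1.6486 zax [-0.002  0.002 -1.   ] F [0.6 0.3 0.5] gap 0.0 j [-0.76  0.18  1.75  0.    1.22 -2.41]
pointer 0.56 [ 0.3473 -0.3293  0.0521] [-0.1075 -0.1234] [315. 168.]
red_mark 0.39 [ 0.351  -0.3302  0.0455] [-0.1039 -0.1246] [314. 170.]
case 0.81 [ 0.4402 -0.1994 -0.0014] [-0.0049 -0.001 ] [415. 243.]
lid_hinge 0.92 [ 0.5413 -0.1991  0.0664] [ 0.0959 -0.0085] [418. 351.]
[313 167]
lid_edge 0.9 [0.5795, -0.188, 0.25]
slide [12.37 27.06 -8.16] rot [0.    0.    0.001] rows 4.936441025176784
```

View pics/w23c.png

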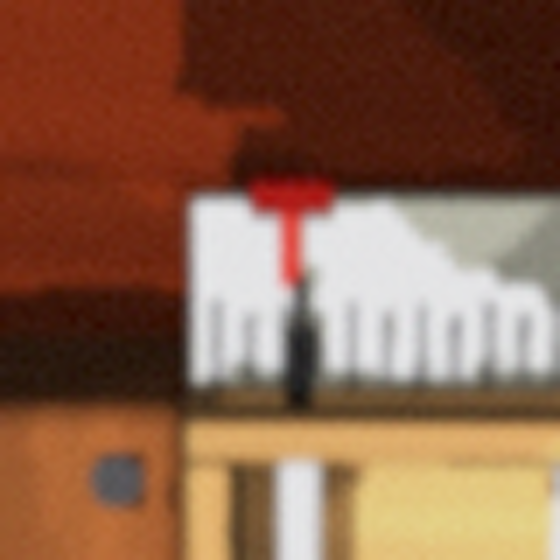

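>>> {"op": "apply_moves", "data": {
  "slide": [
    [1,2,-5],
    [3,6,-8.3],
    [5,11,-8.3],
    [7,16,-8.3],
    [9,21,-8.3],
    [11,25,-8.3],
    [12.4,27.6,-8.3],
    [12.4,27.6,-8.3]
  ],
  "delta_rot": [
    [0,0,0],
    [0,0,0],
    [0,0,0],
    [0,0,0],
    [0,0,0],
    [0,0,0],
    [0,0,0],
    [0,0,0]
  ],
  "grip": [0,0,0,0,0,0,0,0]
}}

```text
time: 51.75
position: [0.6261, -0.183, 0.3202]
tool_rot: [[-0.08, 0.997, -0.001], [0.997, 0.08, 0.001], [0.001, -0.001, -1.0]]
force: [0.4, -0.8, -0.3]
finger_gap: -0.003
```

```bash
python3 - <<'E'
from h import *
imaging.capture("side");st(); s=r.read_state(); print(tocase(s['position']))
c=cam("side");save(c,"s24",(220,80,420,240),4)
c=cam("scene");save(c,"sc24",(300,100,500,280),4)
go([*tow(.180,0.0),0.22],1.648)
E
```

```text
51.8 pos [ 0.6251 -0.1839  0.3206] yaw 1.6496 zax [-0.001  0.    -1.   ] F [-0.2 -0.2 -0.3] gap -0.001 j [-0.3   0.41  1.2  -0.    1.53 -1.95]
[0.18060331 0.0002036 ]
slide [ 0.07  0.05 10.14] rot [-0.001  0.    -0.   ] rows 1.6216741759572677
```

View pics/s24.png

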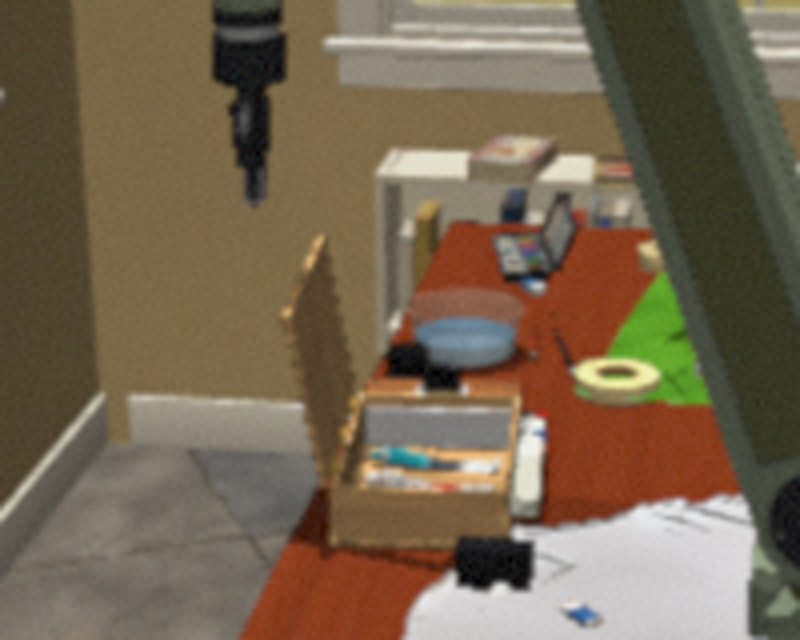

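View pics/sc24.png

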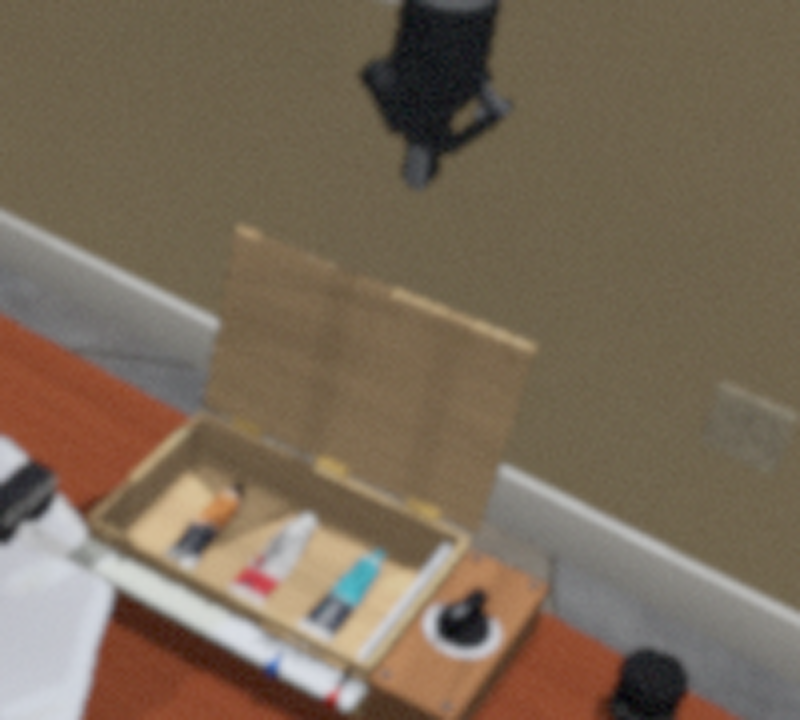

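>>> {"op": "apply_moves", "data": {
  "slide": [
    [0,0,4],
    [0,0,8],
    [0,0,10.4],
    [0,0,10.4],
    [0,-1,10.4],
    [0,-2,10.4],
    [0,-3,10.4],
    [0,-3,10.4]
  ],
  "delta_rot": [
    [0,0,0],
    [0,0,0],
    [0,0,0],
    [0,0,0],
    [0,0,0],
    [0,0,0],
    [0,0,0],
    [0,0,0]
  ],
  "grip": [0,0,0,0,0,0,0,0]
}}

```text
time: 52.9
position: [0.594, -0.187, 0.2181]
tool_rot: [[-0.077, 0.997, 0.001], [0.997, 0.077, -0.0], [-0.0, 0.001, -1.0]]
force: [1.0, 0.1, -1.2]
finger_gap: 0.0
```

```bash
python3 - <<'E'
from h import *
st(); s=r.read_state(); print(tocase(s['position']))
E
```

```text
52.9 pos [ 0.594  -0.187   0.2181] yaw 1.6475 zax [ 0.001 -0.    -1.   ] F [ 1.   0.1 -1.2] gap 0.0 j [-0.32  0.4   1.47  0.    1.27 -1.97]
[ 0.14944459 -0.00054432]
```

>>> {"op": "apply_moves", "data": {
  "slide": [
    [0,-0.6,0],
    [0,-1.2,0],
    [0,-1.8,0],
    [0,-2.4,0],
    [0,-3.0,0],
    [0,-3.6,0],
    [0,-4.2,0],
    [0,-4.8,0]
  ],
  "delta_rot": [
    [0,0,0],
    [0,0,0],
    [0,0,0],
    [0,0,0],
    [0,0,0],
    [0,0,0],
    [0,0,0],
    [0,0,0]
  ],
  "grip": [0,0,0,0,0,0,0,0]
}}

```text
time: 53.9
position: [0.5466, -0.1906, 0.2173]
tool_rot: [[-0.077, 0.997, 0.0], [0.997, 0.077, 0.0], [0.0, 0.0, -1.0]]
force: [2.1, 0.5, 1.6]
finger_gap: 0.0
```

```bash
cat > chk.py <<'E'
from h import *
import sys
s=r.read_state(); print(round(s['time'],2),np.round(tocase(s['position'])*1000,1),round(s['position'][2]*1000,1),np.round(s['force'],1))
c=cam("side");save(c,sys.argv[1],(220,80,420,240),4)
E
python3 chk.py s25
```

```text
53.9 [101.9  -0.4] 217.3 [2.1 0.5 1.6]
```

View pics/s25.png

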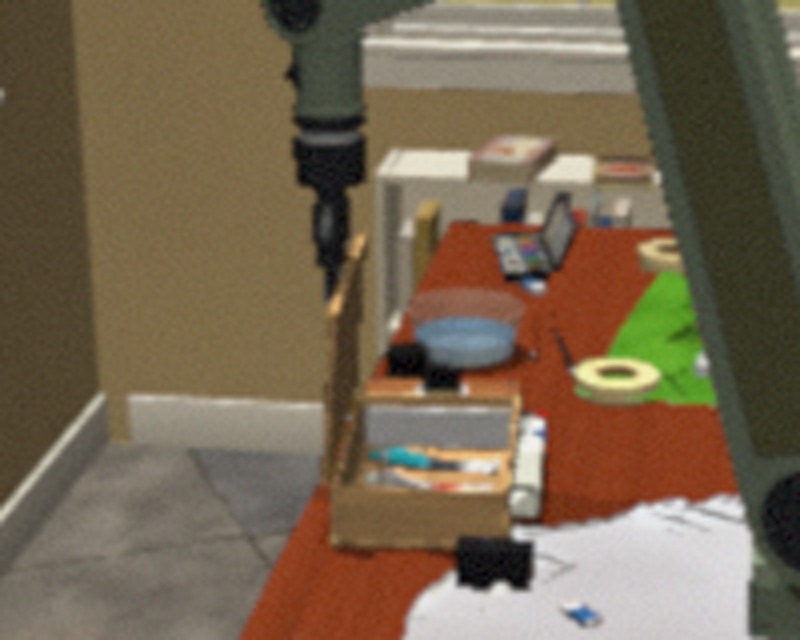

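>>> {"op": "apply_moves", "data": {
  "slide": [
    [0,-0.7,0],
    [0,-1.5,0.1],
    [0,-2.2,0.2],
    [0,-2.9,0.3],
    [0,-3.7,0.5],
    [0,-4.4,0.7],
    [0,-5.1,1.0],
    [0,-5.8,1.3]
  ],
  "delta_rot": [
    [0,0,0],
    [0,0,0],
    [0,0,0],
    [0,0,0],
    [0,0,0],
    [0,0,0],
    [0,0,0],
    [0,0,0]
  ],
  "grip": [0,0,0,0,0,0,0,0]
}}

```text
time: 54.95
position: [0.4886, -0.1951, 0.2044]
tool_rot: [[-0.077, 0.997, 0.0], [0.997, 0.077, -0.0], [-0.0, 0.0, -1.0]]
force: [1.1, 1.5, 1.7]
finger_gap: -0.001
```

```bash
python3 chk.py s26
```

```text
54.95 [43.7 -0.5] 204.4 [1.1 1.5 1.7]
```

View pics/s26.png

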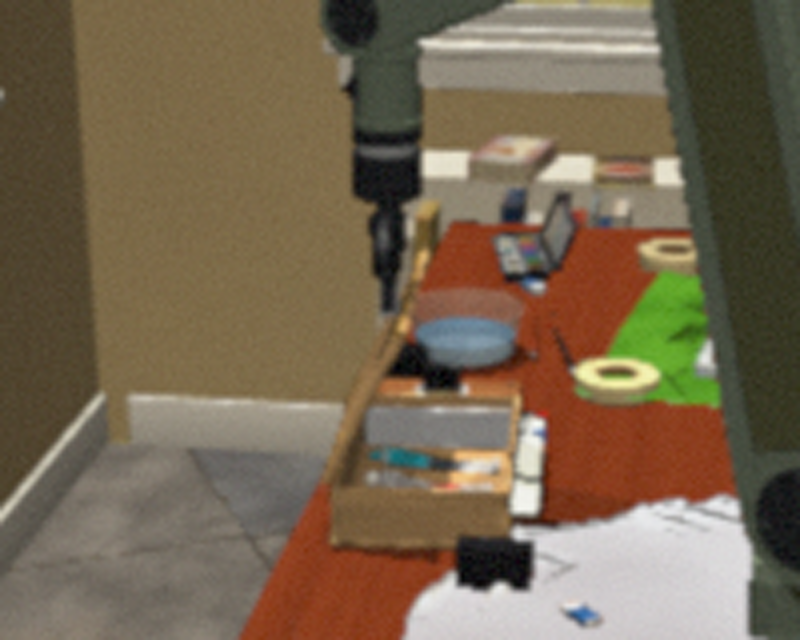

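>>> {"op": "apply_moves", "data": {
  "slide": [
    [0,-1.3,0.7],
    [0,-2.6,1.5],
    [0,-3.8,2.4],
    [0,-4.9,3.4],
    [0,-5.8,4.5],
    [0,-6.7,5.8],
    [0,-7.1,6.5],
    [0,-7.4,7.1]
  ],
  "delta_rot": [
    [0,0,0],
    [0,0,0],
    [0,0,0],
    [0,0,0],
    [0,0,0],
    [0,0,0],
    [0,0,0],
    [0,0,0]
  ],
  "grip": [0,0,0,0,0,0,0,0]
}}

```text
time: 56.0
position: [0.4148, -0.2006, 0.1327]
tool_rot: [[-0.077, 0.997, -0.001], [0.997, 0.077, 0.001], [0.001, -0.001, -1.0]]
force: [0.3, 0.0, 0.7]
finger_gap: -0.003
```

```bash
python3 chk.py s27
```

```text
56.0 [-30.3  -0.2] 132.7 [0.3 0.  0.7]
```

View pics/s27.png

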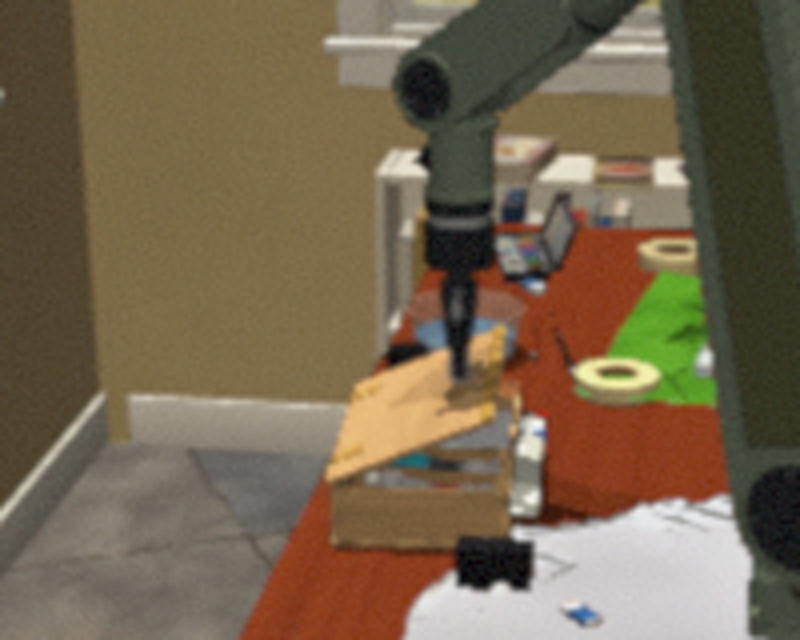

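>>> {"op": "apply_moves", "data": {
  "slide": [
    [0,-0.3,0.7],
    [0,-0.6,1.4],
    [0,-0.8,2.1],
    [0,-1.0,2.8],
    [0,-1.2,3.5],
    [0,-1.3,4.2],
    [0,-1.4,4.9],
    [0,-1.5,5.5]
  ],
  "delta_rot": [
    [0,0,0],
    [0,0,0],
    [0,0,0],
    [0,0,0],
    [0,0,0],
    [0,0,0],
    [0,0,0],
    [0,0,0]
  ],
  "grip": [0,0,0,0,0,0,0,0]
}}

```text
time: 57.05
position: [0.4005, -0.2019, 0.0778]
tool_rot: [[-0.077, 0.997, 0.0], [0.997, 0.077, 0.0], [0.0, 0.0, -1.0]]
force: [0.5, -0.0, 0.9]
finger_gap: -0.001
```

>>> {"op": "apply_moves", "data": {
  "slide": [
    [0,0,0.2],
    [0,0,0.3],
    [0,0,0.4],
    [0,0,0.4]
  ],
  "delta_rot": [
    [0,0,0],
    [0,0,0],
    [0,0,0],
    [0,0,0]
  ],
  "grip": [0,0,0,0]
}}

```text
time: 57.55
position: [0.4005, -0.2019, 0.0743]
tool_rot: [[-0.077, 0.997, 0.0], [0.997, 0.077, 0.0], [-0.0, 0.0, -1.0]]
force: [0.2, -0.0, 0.7]
finger_gap: -0.004
```

```bash
python3 chk.py s28
```

```text
57.55 [-44.6  -0.5] 74.3 [ 0.2 -0.   0.7]
```

View pics/s28.png

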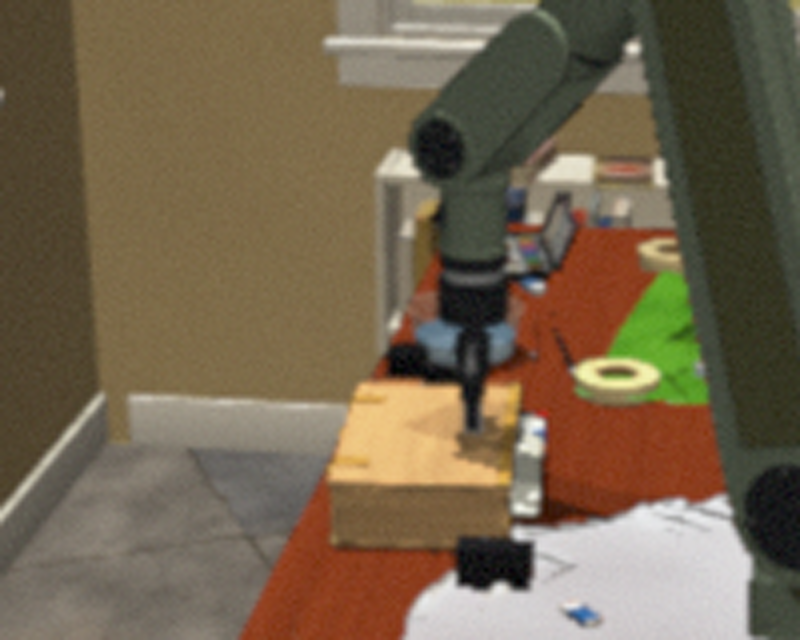

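>>> {"op": "apply_moves", "data": {
  "slide": [
    [0,0,0.1],
    [0,0,0.2],
    [0,0,0.2],
    [0,0,0.2]
  ],
  "delta_rot": [
    [0,0,0],
    [0,0,0],
    [0,0,0],
    [0,0,0]
  ],
  "grip": [0,0,0,0]
}}

```text
time: 58.1
position: [0.4007, -0.202, 0.0739]
tool_rot: [[-0.077, 0.997, 0.001], [0.997, 0.077, -0.0], [-0.001, 0.001, -1.0]]
force: [-3.1, 1.8, 14.6]
finger_gap: -0.001
```

>>> {"op": "apply_moves", "data": {
  "slide": [
    [0,0,0.1],
    [0,0,0.2],
    [0,0,0.2],
    [0,0,0.2]
  ],
  "delta_rot": [
    [0,0,0],
    [0,0,0],
    [0,0,0],
    [0,0,0]
  ],
  "grip": [0,0,0,0]
}}

```text
time: 58.6
position: [0.4007, -0.2021, 0.0737]
tool_rot: [[-0.077, 0.997, 0.002], [0.997, 0.077, -0.001], [-0.001, 0.002, -1.0]]
force: [-7.9, 4.1, 32.0]
finger_gap: -0.003
```

Firm stop at z 73.7 mm: the lid is seated on the rim. Retreat upward and check.

>>> {"op": "apply_moves", "data": {
  "slide": [
    [0,0,-2],
    [0,0,-6],
    [0,-3,-12],
    [0,-7,-16],
    [0,-10,-18],
    [0,-10,-18],
    [0,-10,-18]
  ],
  "delta_rot": [
    [0,0,0],
    [0,0,0],
    [0,0,0],
    [0,0,0],
    [0,0,0],
    [0,0,0],
    [0,0,0]
  ],
  "grip": [0,0,0,0,0,0,0]
}}

```text
time: 59.48
position: [0.301, -0.2096, 0.2498]
tool_rot: [[-0.077, 0.997, 0.0], [0.997, 0.077, 0.0], [0.0, 0.0, -1.0]]
force: [-0.1, -0.6, -0.2]
finger_gap: -0.005
```

```bash
python3 - <<'E'
from h import *
st()
c=cam("wrist");save(c,"w29")
for k in ["pointer","red_mark","lid_edge"]:
    for d in spotter.tip_of(k,c)[:2]:
        print(k,round(d['confidence'],2),np.round(d['xyz'],4),np.round(tocase(d['xyz']),4),np.round(proj(c,d['xyz'])))
c=cam("side");save(c,"s29",(220,80,420,300),3.5)
E
```

```text
59.48 pos [ 0.301  -0.2096  0.2498] yaw 1.6478 zax [ 0.  0. -1.] F [-0.1 -0.6 -0.2] gap -0.005 j [-0.64 -0.03  1.94  0.    1.23 -2.29]
pointer 0.65 [ 0.3505 -0.3278  0.0498] [-0.1042 -0.1221] [202. 213.]
red_mark 0.57 [ 0.3485 -0.3338  0.0452] [-0.1067 -0.128 ] [198. 209.]
lid_edge 0.94 [ 0.3572 -0.2028  0.0658] [-0.0879  0.002 ] [318. 232.]
```

View pics/w29.png

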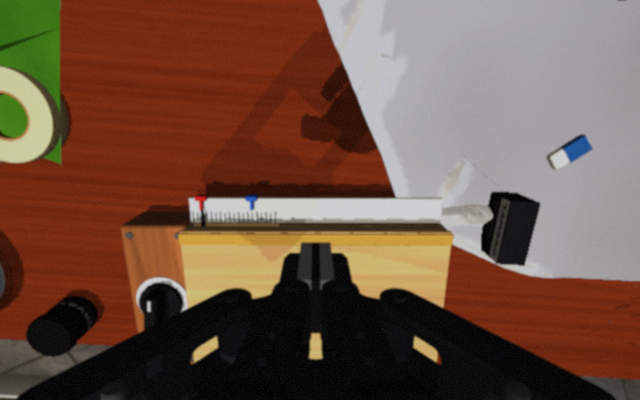

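View pics/s29.png

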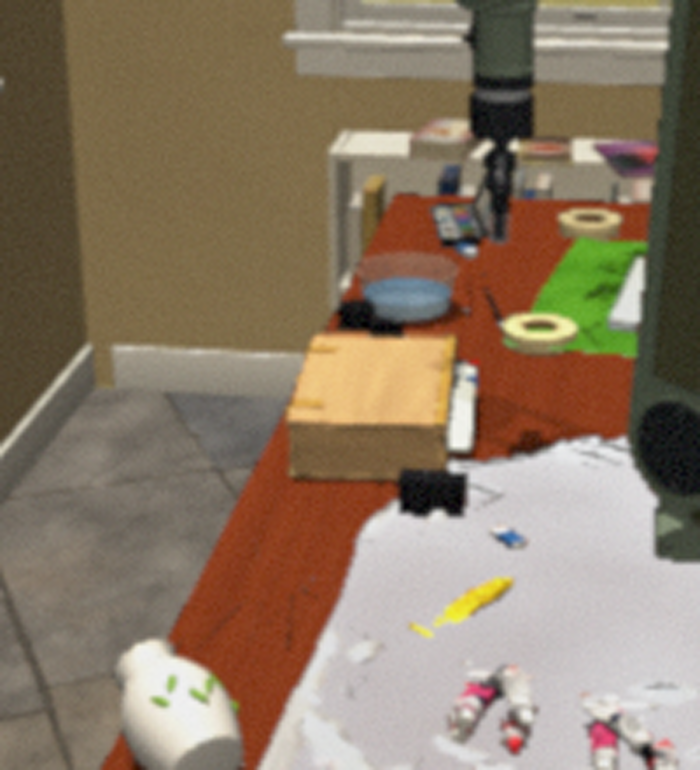

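```bash
python3 - <<'E'
from h import *
go([0.37,-0.330,0.15],1.648)
E
```

```text
slide [-12.57   5.95   9.92] rot [-0.001 -0.001  0.001] rows 2.732597808786856
```

>>> {"op": "apply_moves", "data": {
  "slide": [
    [-6,3,3],
    [-12,5.9,6],
    [-12.6,5.9,9.9],
    [-12.6,5.9,9.9],
    [-12.6,5.9,9.9],
    [-12.6,5.9,9.9]
  ],
  "delta_rot": [
    [0,0,0],
    [0,0,0],
    [0,0,0],
    [0,0,0],
    [0,0,0],
    [0,0,0]
  ],
  "grip": [0,0,0,0,0,0]
}}

```text
time: 60.48
position: [0.3697, -0.3305, 0.1531]
tool_rot: [[-0.078, 0.997, 0.002], [0.997, 0.078, -0.002], [-0.002, 0.002, -1.0]]
force: [0.9, 0.3, 0.3]
finger_gap: 0.001
```

```bash
python3 - <<'E'
from h import *
st()
c=cam("wrist")
p=proj(c,[.348,-.331,.048]).astype(int); print(p)
x0,y0=p[0]-40,max(0,p[1]-40);print(x0,y0)
save(c,"w30c",(x0,y0,x0+80,y0+80),7)
E
```

```text
60.48 pos [ 0.3697 -0.3305  0.1531] yaw 1.6487 zax [ 0.002 -0.002 -1.   ] F [0.9 0.3 0.3] gap 0.001 j [-0.75  0.26  1.86  0.    1.01 -2.4 ]
[317 172]
277 132
```

View pics/w30c.png

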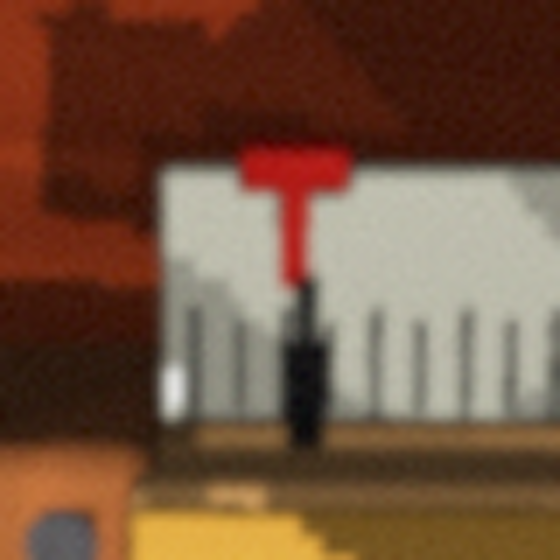

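```bash
python3 - <<'E'
from rig import r
print(r.sign_off())
E
```

```text
the job is handed in; nothing more can be done
None
```

I finished the whole job and handed it in at about 61 s of the 210 s; the sign-off gives no verdict.

**What I did, in order:**
- **Carton:** taken out of the case and stood on the desk to the left of it, at about (0.35, 0.02).
- **Knob:** turned clockwise in two grips, until the pointer stood at the red mark.
- **Tubes:** the turquoise, white-red and orange tubes laid side by side in the large compartment. Tube 3 was not there in this run. Before I fetched the orange tube it had shifted about 2.5 cm, so I measured it again. I left the yellow look-alike alone.
- **Lid:** pushed over and down slowly, at roughly 0.8 rad/s or less.

**Last checks:**
- **Lid:** it came to a firm stop with the fingertips at z 73.7 mm, 32 N at the wrist, which fits a lid seated on the rim. The side picture shows it flat.
- **Pointer:** a close crop puts it about 1.3 mm from the red mark, towards the left, within the 3 mm allowed. One network reading after the lid closed gave about 6 mm. I trusted the crop, because an earlier crop (about 1.5 mm) and an earlier network reading (about 1.2 mm) agreed with it.
- **Tubes:** the last picture before closing showed all three on the tray floor to the left of the divider. They cannot be seen with the lid shut.
- **Everything else:** the carton is standing on the desk. The jar and the vase look undisturbed in the last pictures, but I did not measure them again. The gripper is clear of everything.

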